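# Knock a stuck filter basket up out of a portafilter

### The arm

A 7-joint arm with a two-finger parallel gripper is mounted at the origin on the work surface. World frame = base frame: x ahead of the robot, y to its left, z up, the work surface at z = 0. Lengths are in m, angles in rad, forces in N, time in s.
With the tool pointing down it reaches from about 0.425 to 0.875 m from the base axis. Payload 4.7 kg.
Tool frame: the origin (TCP) lies on the centre line of the jaws, within the pads' length; the fingertips stand 8 mm ahead of it and the grasp point (between the pads) lies 11 mm behind it; z points along the fingers, y is the direction in which the jaws open and shut (so a half turn about z gives the same grasp; the last joint's range is limited). The gripper opens to 87 mm and grips with 3 to 60 N. Pads are 19 mm wide; open, the fingers measure 117 mm over their backs; the gripper's body (75 mm by 190 mm) begins 51 mm behind the grasp point.
Start: joints at [-1.324, 0.321, -0.07, 1.45, 0.023, 1.371, -0.057], TCP at [0.15, 0.632, 0.231] pointing down, gripper open.
Joint ranges: [-2.86, 2.86], [-0.3, 2.09], [-1.38, 1.24], [0.06, 2.45], [-1.56, 4.7], [0.09, 2.05], [-2.69, 2.69]. Speed limits (rad/s): [2.57, 2.57, 3.14, 3.14, 3.14, 3.14, 3.14].

### API

Orientations are given as a rotation vector (axis times angle).
In Python, from bench import ctrl gives the robot as it stands.
- The arm moves only by the tool servo_tool, never from a script. Its argument "plan" is a list of rows, each an object of numbers: "wx", "wy", "wz": the turn, a rotation vector about the tool's x, y, z in rad; "dx", "dy", "dz": the shift along the tool's x, y, z in cm; "hand": the opening, from -1 (shut) to 1 (fully open). A call has 1 to 12 rows; each row shifts and turns the pose as measured when the row begins, along the tool's axes as they then stand; what a row does not reach is not made up. A row lasts 1/10 s, in which the tool goes at most 50 mm and 8.59 degrees, less where a joint would pass 70% of its speed; a pose out of reach is approached as far as the arm can. A call with a gripper value outside its range is refused whole. The fingers move at their own pace and stop on an object; the grip force is fixed at half the most. Time passes only in rows, so rows that do not move let the fingers close. It gives the time, the measured TCP pose, the force and the opening at its end, in the units of the state.
- ctrl.observe(): the state, without advancing time (a new reading comes with each control period).
- ctrl.snapshot(name): name is "side" or "top"; returns a dict with "color" (420x560x3 uint8, red, green, blue), "depth" (420x560 float32, m along the optical axis (not along the pixel's ray), 0 where there is no reading), "mtx" (3x3 intrinsics, pixels), "T" (4x4, takes a point from camera to world coordinates). Camera axes: x right, y down, z forward; pixel columns grow to the right and rows downward; lengths in m; the calibration is good to about 2 mm. A picture is of the moment at which its call begins.
- ctrl.job_done(): hands the job in, once; it reports no verdict.
Trained networks look in the newest picture that a camera, given by its name, has taken for a name from the list of things; names that differ only in an ending like _2 or _b are one class to them, and where a whole thing is asked for, a point or a joint stands for the part that bears it (a point fixed in the world has none). Each returns a list of dicts, best first, with "score" (0 to 1); they miss things now and then, are a little off and sometimes report something else, mostly with a low value. They report only what shows in the picture. A call takes as long as a camera call.
- ctrl.outline_of(camera, label): "region" (420x560 bool, what is visible of it) and "rect" ([centre column, centre row, width, height] in pixels, round what is visible of it).
The state is a dict: "time_s": time; "joint_pos": joint angles; "qvel": joint speeds; "joint_torque": joint torques, N m; "tool_pos": TCP position; "tool_rot": TCP orientation; "wrist_force": force on the tool from outside, world axes, zero at the start; "wrist_torque": the same for the moment, N m; "width": finger opening in m.
Only numpy, scipy, OpenCV 4.12 (cv2) and the standard library are available. Lean on these libraries where they do the work, as an engineer would, in place of code of your own. Each camera call takes 0.05 s, during which the arm holds its last target. There are 200 camera calls.

### The job

The filter basket is stuck in the portafilter on the work stand. Take the knockout rod from its block, push it gently up through the spout hole from underneath until its flange comes up firmly against the lock nut under the portafilter, so that the basket stands proud; then draw the rod out and stand it back in its block. Leave the raised basket in the portafilter without touching it by hand, and leave the other things on the counter where they are.

Things in the scene. Friction and masses are not known exactly. Their poses are not given: they have to be found in the camera images.
- portafilter: Steel head 73 mm wide, clawed down on the stand. Under it a boss with a vertical through hole 12 mm wide, on the head's axis. Origin: centre of the hole's lower mouth, 240 mm above the counter; z up, x to its wooden handle (ends 166 mm out). Hole z = 0 to 22 mm, head's top 52. On the boss a brass lock nut, 34 mm wide, 24 mm bore; its lower face, unmeasured, is at z = -6 to 0 mm.
- basket: Steel filter basket, 70 g, 55 mm body, 26 mm high, 66 mm rim lying on the head's top, concentric with the hole. Origin: centre of its underside, 28 mm above the hole's lower mouth while stuck. Four sprung noses of a wire clip grip its wall: it slides up in one piece against a steady 5 to 12 N and stays wherever it is left; it leans up to 0.1 rad. Over 20 N dents it.
- stand: Fixed steel stand. Origin on the counter straight below the hole. Base plate 10 mm thick, x -60 to 120 mm, y -60 to 60; column 26 mm thick at x = 88 mm (x points away from the robot within 0.3 rad); cradle plate 94 mm wide with the head on it, its underside 250 mm up. Below it, in front and at the sides, all is free. The handle points 55 degrees left of x, 274 mm up.
- rod: Knockout rod, 110 to 200 g, upright in its block: beech handle 18 mm wide; a steel flange 30 mm wide, its top 165 mm up; a spindle 10 mm wide, 42 mm long, end bevelled 1.5 mm. The flange stops on the lock nut, the basket then 8 to 14 mm up. Origin: centre of the lower end; z to the spindle. Grip it 58 mm up, hand tilted about 45 degrees from the robot's side, so that it clears the cradle plate.
- rod_tip (a point): Centre of the spindle's free end, 207 mm from the rod's lower end. Over 5 N of the flange on the nut is firm; keep every push with the rod under 20 N.
- holder: Fixed wooden block 64 x 64 x 36 mm with a round bore 21 mm in diameter and 30 mm deep in the middle of its top. Origin: centre of its underside; the bore's floor is at z = 6 mm, its mouth at z = 36 mm.
- tamper: Bystander: dark steel tamper, 51 mm foot, 85 mm high. Origin: centre of its underside.
- pitcher: Bystander: steel milk pitcher with a handle, 76 mm wide without its handle, 95 mm high. Origin: centre of its underside.
- bowl: Bystander: green stoneware bowl, 116 mm wide, 70 mm high. Origin: centre of its underside.
- tin: Bystander: black tea tin, 72 mm wide, 100 mm high. Origin: centre of its underside.
- whisk: Bystander: bamboo whisk standing on its tines, 54 mm wide, 106 mm high. Origin: centre of its underside.

How it is judged:
On the way, in this order (a step that is already met when the one before it is completed fails the run):
1. the tip of the rod is inside the spout hole, entered from below (z of rod_tip in the frame of portafilter above 0.01 m and horizontal distance between rod_tip and portafilter below 0.004 m), for 0.1 s.
2. the rod's flange bears on the lock nut with over 5 N, the basket raised at least 7 mm from its seat (z of each of basket, rod_tip in the frame of portafilter above 0.035 m and horizontal distance between rod_tip and portafilter below 0.004 m and contact force between rod and stand above 5 N), for 0.03 s.
At the end, for the whole second after the job is handed in: Basket 7 to 18 mm above its seat, still in the portafilter, within 4 mm of its axis, level within 11 degrees; rod upright (7 degrees) in the bore of its block, its lower end no more than 4 mm above the bore's floor, within 6 mm of the axis; both at rest (z of basket in the frame of portafilter between 0.035 and 0.046 m and horizontal distance between basket and portafilter below 0.004 m and angle between basket's own z axis and vertical below 0.2 rad and linear speed of each of basket, rod below 0.01 m/s and z of rod in the frame of holder below 0.01 m and horizontal distance between rod and holder below 0.006 m and angle between rod's own z axis and vertical below 0.12 rad); the robot touches nothing.
It fails at once if the rod presses on the portafilter or its stand with more than 20 N (contact force between rod and stand above 20 N).
It fails at once if the rod presses on the basket with more than 20 N (contact force between rod and basket above 20 N).
It fails at once if the gripper or arm touches the basket (contact force between any of the fingers, the arm and basket above 0.5 N).
It fails at once if another thing on the counter is moved by more than 15 mm (distance of any of tamper, pitcher, bowl, tin, whisk from where it was at the start of the episode above 0.015 m).
It also fails if it takes over 72 s, if anything falls off the work surface, if the arm or the gripper's body presses on something with over 40 N, if the wrist force passes 120 N, or if a joint passes its speed limit or range.

## Working session

There is one attempt and no reset: what is moved stays moved. The work goes in short steps, Python scripts to look and compute and a tool call to move; the robot and the scene stay as the last step left them, time stands still between calls to the robot, and variables do not carry over. Pictures are saved under pics/ and viewed, about 8 in all and at most 12, crops included, and the job is handed in when it is done.

Besides the shell and the picture viewer there is one more tool, called by a JSON object that holds its "op" and its "data". servo_tool: Moves the arm, as the interface text tells. Its arguments: {"type":"object","properties":{"plan":{"type":"array","items":{"type":"object","properties":{"wx":{"type":"number"},"wy":{"type":"number"},"wz":{"type":"number"},"dx":{"type":"number"},"dy":{"type":"number"},"dz":{"type":"number"},"hand":{"type":"number"}}}}},"required":["plan"]}

```bash
ls; mkdir -p pics
cat > h.py <<'E'
import numpy as np, cv2
from scipy.spatial.transform import Rotation as R
from bench import ctrl
def pts(s,m=None):
    d=s["depth"]; v,u=np.nonzero((d>0)&(m if m is not None else True)); z=d[v,u]
    K=s["mtx"]; p=np.c_[(u-K[0,2])/K[0,0]*z,(v-K[1,2])/K[1,1]*z,z]
    return p@s["T"][:3,:3].T+s["T"][:3,3]
def proj(s,P):
    T=np.linalg.inv(s["T"]); c=np.atleast_2d(P)@T[:3,:3].T+T[:3,3]; q=c@s["mtx"].T
    return q[:,:2]/q[:,2:]
E
python3 - <<'E'
from h import *
np.set_printoptions(precision=4,suppress=True)
print(ctrl.observe())
for c in("side","top"):
    s=ctrl.snapshot(c); cv2.imwrite(f"pics/{c}0.png",s["color"][:,:,::-1]); np.savez(f"{c}0.npz",**s)
    print(c,s["T"],s["mtx"])
    for n in["portafilter","basket","stand","rod","holder","tamper","pitcher","bowl","tin","whisk"]:
        for o in ctrl.outline_of(c,n)[:1]:
            p=pts(s,o["region"])
            print(n,round(o["score"],2),np.round(o["rect"]),np.percentile(p,[2,50,98],axis=0).round(3).tolist() if len(p) else None)
E
```

```text
pics
{'time_s': 0.0, 'joint_pos': array([-1.3239,  0.3218, -0.0701,  1.4517,  0.0226,  1.3708, -0.0569]), 'qvel': array([-0.001 , -0.0013,  0.    ,  0.0003, -0.0013, -0.001 , -0.0008]), 'joint_torque': array([ -0.0001, -49.128 ,  -0.4041, -31.253 ,  -0.064 ,   0.0435,
         0.0002]), 'tool_pos': array([0.1499, 0.6319, 0.2294]), 'tool_rot': array([-0.3648, -3.1202,  0.003 ]), 'wrist_force': array([ 0.3323,  0.2789, -0.6359]), 'wrist_torque': array([0.0002, 0.013 , 0.0083]), 'width': 0.08705081054771173}
side [[-0.9632 -0.1449  0.2262  0.3703]
 [-0.268   0.5773 -0.7713  0.7049]
 [-0.0188 -0.8036 -0.5949  0.7188]
 [ 0.      0.      0.      1.    ]] [[383.463    0.     282.2178]
 [  0.     383.463  210.5028]
 [  0.       0.       1.    ]]
portafilter 0.9 [283. 150.  74.  21.] [[0.545, -0.442, 0.082], [0.621, -0.119, 0.28], [0.825, -0.061, 0.294]]
basket 0.56 [304. 136.  30.  12.] [[0.532, -0.836, 0.004], [0.567, -0.193, 0.293], [0.691, -0.143, 0.297]]
stand 0.93 [288. 183.  91. 114.] [[0.508, -0.234, 0.007], [0.61, -0.158, 0.08], [0.683, -0.066, 0.291]]
rod 0.61 [255. 286.  11.  66.] 
[... 1065 characters left out ...]
21.] [[0.564, 0.183, 0.031], [0.573, 0.19, 0.164], [0.585, 0.207, 0.213]]
holder 0.69 [214. 220.  22.  22.] [[0.545, 0.161, 0.011], [0.568, 0.185, 0.034], [0.608, 0.224, 0.041]]
tamper 0.66 [406. 243.  36.  37.] [[0.479, -0.477, 0.003], [0.534, -0.437, 0.031], [0.581, -0.374, 0.073]]
pitcher 0.93 [146. 223.  35.  28.] [[0.508, 0.358, -0.002], [0.546, 0.405, 0.045], [0.579, 0.441, 0.096]]
bowl 0.64 [407. 243.  38.  36.] [[0.48, -0.477, 0.003], [0.535, -0.438, 0.031], [0.581, -0.375, 0.073]]
tin 0.69 [147. 255.  31.  23.] [[0.411, 0.355, 0.008], [0.441, 0.378, 0.096], [0.475, 0.42, 0.103]]
whisk 0.82 [388. 270.  19.  16.] [[0.414, -0.397, -0.001], [0.437, -0.37, 0.048], [0.466, -0.355, 0.109]]
```

View both.

Run:
```python
from h import *
a=cv2.imread("pics/side0.png")[90:430,170:400]; b=cv2.imread("pics/top0.png")[160:300,100:440]
cv2.imwrite("pics/side0c.png",cv2.resize(a,None,fx=2.4,fy=2.4,interpolation=2)[:600*1]if 0 else cv2.resize(a,(400,592),interpolation=2))
cv2.imwrite("pics/top0c.png",cv2.resize(b,None,fx=2.3,fy=2.3,interpolation=2))
np.set_printoptions(precision=4,suppress=True)
for c in("side","top"):
    s=dict(np.load(f"{c}0.npz")); P=pts(s)
    def near(x,y,r,z0,z1):
        return P[(np.hypot(P[:,0]-x,P[:,1]-y)<r)&(P[:,2]>z0)&(P[:,2]<z1)]
    for z0,z1 in((.045,.08),(.08,.12),(.12,.145),(.166,.174),(.18,.215),):
        q=near(.574,.195,.035,z0,z1)
        if len(q): print(c,"rod",z0,z1,len(q),q.mean(0),q.min(0),q.max(0))
    q=near(.574,.195,.07,.028,.042); print(c,"holdertop",len(q),q.mean(0),q.min(0),q.max(0),cv2.minAreaRect(q[:,:2].astype(np.float32)))
    q=near(.567,-.177,.06,.286,.31); print(c,"baskettop",len(q),q.mean(0),q.min(0),q.max(0),cv2.minEnclosingCircle(q[:,:2].astype(np.float32)))
    q=near(.567,-.177,.15,.003,.016); print(c,"base",len(q),q.min(0),q.max(0),cv2.minAreaRect(q[:,:2].astype(np.float32)))
```

```text
side rod 0.045 0.08 88 [0.5761 0.2019 0.0635] [0.5692 0.1927 0.0455] [0.5864 0.2055 0.0797]
side rod 0.08 0.12 108 [0.5761 0.2021 0.1005] [0.5696 0.1933 0.0802] [0.5868 0.2057 0.1192]
side rod 0.12 0.145 74 [0.5764 0.2024 0.1328] [0.5698 0.1949 0.1207] [0.5862 0.2061 0.1447]
side rod 0.166 0.174 115 [0.5776 0.2005 0.1716] [0.5641 0.1828 0.1665] [0.5936 0.2108 0.174 ]
side rod 0.18 0.215 76 [0.5774 0.1989 0.1995] [0.5734 0.1928 0.1804] [0.5829 0.2022 0.215 ]
side holdertop 663 [0.5762 0.2027 0.0369] [0.5463 0.1624 0.028 ] [0.611  0.2297 0.0418] ((0.5785425305366516, 0.19608047604560852), (0.0644303411245346, 0.06721191853284836), 0.496685653924942)
side baskettop 346 [ 0.5612 -0.1646  0.2923] [ 0.5222 -0.2182  0.286 ] [ 0.608  -0.1255  0.2974] ((0.5663459897041321, -0.1696200966835022), 0.054102711379528046)
side base 2100 [ 0.4178 -0.3236  0.003 ] [ 0.7154 -0.0275  0.016 ] ((0.5662868022918701, -0.17648524045944214), (0.29280000925064087, 0.2946400046348572), 36.32715606689453)
top rod 0.045 0.08 17 [0.5716 0.1896 0.0627] [0.5681 0.1842 0.0462] [0.5791 0.1985 0.0797]
top rod 0.08 0.1
[... 175 characters left out ...]
66 0.174 51 [0.5765 0.1921 0.17  ] [0.5643 0.1804 0.1664] [0.5927 0.2076 0.174 ]
top rod 0.18 0.215 18 [0.5756 0.1921 0.2031] [0.5725 0.1886 0.1807] [0.5799 0.1967 0.2146]
top holdertop 303 [0.5727 0.1895 0.0348] [0.5441 0.1606 0.0283] [0.6102 0.2262 0.0418] ((0.5768672227859497, 0.19356834888458252), (0.06499496847391129, 0.06614895910024643), 2.890435218811035)
top baskettop 404 [ 0.5615 -0.174   0.2919] [ 0.5208 -0.2202  0.2861] [ 0.6105 -0.1287  0.3004] ((0.5674809217453003, -0.17009863257408142), 0.05436481162905693)
top base 1409 [ 0.4181 -0.3252  0.003 ] [ 0.7108 -0.0289  0.0159] ((0.5614159107208252, -0.1791541576385498), (0.2873656749725342, 0.29612916707992554), 21.479150772094727)
```

View pics/side0c.png

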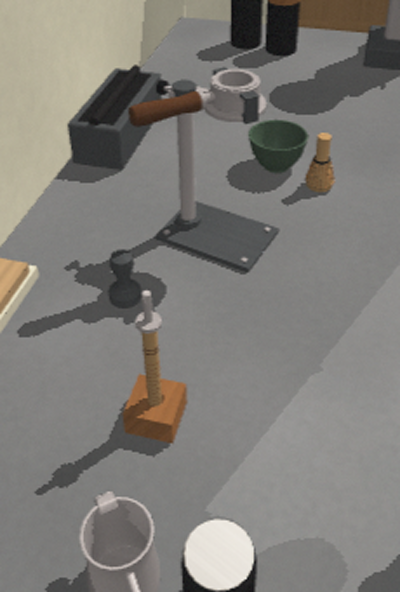

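View pics/top0c.png

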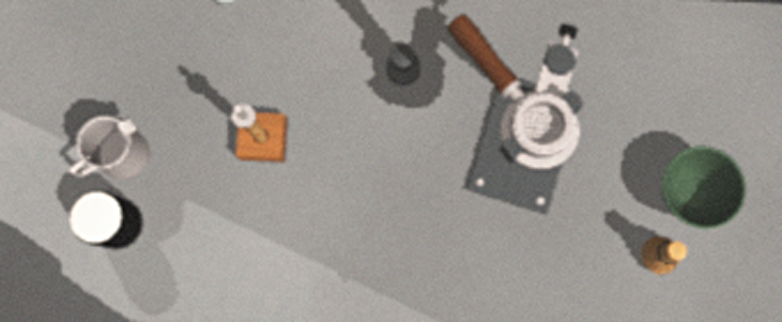

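{"op": "servo_tool", "data": {"plan": [{"dx": -3.4, "dy": -2.9, "dz": -0.3}, {"dx": -3.4, "dy": -2.9, "dz": -0.3}, {"dx": -3.4, "dy": -2.9, "dz": -0.3}, {"dx": -3.4, "dy": -2.9, "dz": -0.3}, {"dx": -3.4, "dy": -2.9, "dz": -0.3}, {"dx": -3.4, "dy": -2.9, "dz": -0.3}, {"dx": -3.4, "dy": -2.9, "dz": -0.3}, {"dx": -3.4, "dy": -2.9, "dz": -0.3}, {"dx": -3.4, "dy": -2.9, "dz": -0.3}, {"dx": -3.4, "dy": -2.9, "dz": -0.3}, {"wz": -0.11}, {"wz": -0.11}]}}

```text
validation failed for argument at $.pl...
```

```bash
cat > m.py <<'E'
from h import *
from scipy.optimize import least_squares
np.set_printoptions(precision=4,suppress=True)
def circ(q,r0,rfix=None):
    f=lambda p:np.hypot(q[:,0]-p[0],q[:,1]-p[1])-(rfix or p[2])
    r=least_squares(f,[q[:,0].mean(),q[:,1].mean(),r0],loss="soft_l1",f_scale=.001)
    return r.x,np.abs(r.fun).mean()
E
python3 - <<'E'
from m import *
for c in("side","top"):
    s=dict(np.load(f"{c}0.npz"))
    g=cv2.cvtColor(s["color"],cv2.COLOR_RGB2GRAY)
    # edge of head/rim seen against dark: back-project contour pixels on plane z
    K,T=s["mtx"],s["T"]
    def plane(uv,z):
        d=np.c_[(uv[:,0]-K[0,2])/K[0,0],(uv[:,1]-K[1,2])/K[1,1],np.ones(len(uv))]@T[:3,:3].T
        return T[:3,3]+d*((z-T[2,3])/d[:,2])[:,None]
    P=pts(s)
    # radial median edge: depth points above .288 around guess
    q=P[(np.hypot(P[:,0]-.566,P[:,1]+.172)<.055)&(P[:,2]>.287)&(P[:,2]<.3)]
    m=np.zeros((200,200),np.uint8)
    for x,y in q[:,:2]: 
        i,j=int((x-.516)*2000),int((y+.222)*2000)
        if 0<=i<200 and 0<=j<200: m[i,j]=255
    cv2.imwrite(f"pics/rim_{c}.png",cv2.resize(m,None,fx=2,fy=2))
    # flange circle + spindle of rod
    for z0,z1 in((.18,.212),(.05,.14)):
        w=P[(np.hypot(P[:,0]-.577,P[:,1]-.197)<.03)&(P[:,2]>z0)&(P[:,2]<z1)]
        print(c,"rod",z0,circ(w,.005,.005 if z0>.1 else .009))
    # stand column
    for z0 in(.03,.08,.13,.18):
        w=P[(np.hypot(P[:,0]-.65,P[:,1]+.14)<.05)&(P[:,2]>z0)&(P[:,2]<z0+.05)]
        if len(w)>10: print(c,"col",z0,len(w),circ(w,.013,.013), w[:,:2].mean(0))
    # base plate: top z ~ .010 , rectangle corners
    hsv=cv2.cvtColor(s["color"],cv2.COLOR_RGB2HSV)
    for o in ctrl.outline_of(c,"stand")[:1]: cv2.imwrite(f"pics/st_{c}.png",o["region"]*np.uint8(255))
    print(c,[ (round(o["score"],2),np.round(o["rect"])) for o in ctrl.outline_of(c,"stand")])
a=cv2.resize(cv2.imread("pics/top0.png")[175:260,295:365],(560,600*560//560),interpolation=2)
b=cv2.resize(cv2.imread("pics/side0.png")[115:245,225:345],(560,606),interpolation=2)[:600]
cv2.imwrite("pics/two.png",cv2.hconcat([cv2.resize(a,(400,486)),cv2.resize(b,(400,433)) if 0 else cv2.copyMakeBorder(cv2.resize(b,(400,433)),0,53,0,0,0)]))
ob=ctrl.observe(); print(ob["tool_pos"],R.from_rotvec(ob["tool_rot"]).as_matrix(),ob["joint_pos"],ob["time_s"])
E
```

```text
side rod 0.18 (array([0.5788, 0.1957, 0.005 ]), np.float64(0.0005602928796889))
side rod 0.05 (array([0.5787, 0.1955, 0.005 ]), np.float64(0.0005377701023917662))
side col 0.03 89 (array([ 0.6477, -0.1962,  0.013 ]), np.float64(0.0011977970795116657)) [ 0.6471 -0.1847]
side col 0.08 100 (array([ 0.6476, -0.1967,  0.013 ]), np.float64(0.0011589431779008828)) [ 0.6467 -0.1853]
side col 0.13 104 (array([ 0.6479, -0.1962,  0.013 ]), np.float64(0.001048639187634907)) [ 0.6466 -0.1848]
side col 0.18 97 (array([ 0.6477, -0.1961,  0.013 ]), np.float64(0.0011471188830380007)) [ 0.6467 -0.1845]
side [(0.93, array([288., 183.,  91., 114.]))]
top rod 0.18 (array([0.5779, 0.1936, 0.005 ]), np.float64(0.0007733731376492437))
top rod 0.05 (array([0.5775, 0.1938, 0.005 ]), np.float64(0.0004050931206726372))
top []
[0.15   0.6325 0.2306] [[-0.973   0.2307  0.0001]
 [ 0.2307  0.973   0.0001]
 [-0.      0.0001 -1.    ]] [-1.3239  0.321  -0.0701  1.4505  0.0226  1.3708 -0.0569] 1.3
```

View pics/two.png

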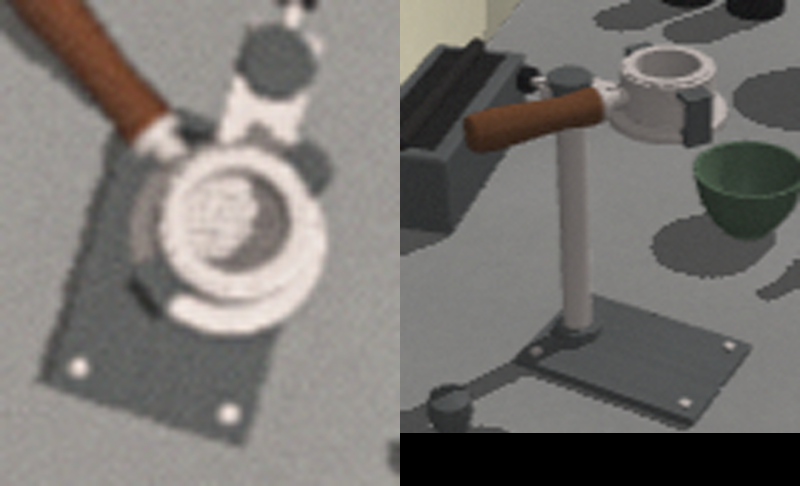

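{"op": "servo_tool", "data": {"plan": [{"dx": -3.4, "dy": -2.9, "dz": -0.3, "wx": 0, "wy": 0, "wz": 0, "hand": 1}, {"dx": -3.4, "dy": -2.9, "dz": -0.3, "wx": 0, "wy": 0, "wz": 0, "hand": 1}, {"dx": -3.4, "dy": -2.9, "dz": -0.3, "wx": 0, "wy": 0, "wz": 0, "hand": 1}, {"dx": -3.4, "dy": -2.9, "dz": -0.3, "wx": 0, "wy": 0, "wz": 0, "hand": 1}, {"dx": -3.4, "dy": -2.9, "dz": -0.3, "wx": 0, "wy": 0, "wz": 0, "hand": 1}, {"dx": -3.4, "dy": -2.9, "dz": -0.3, "wx": 0, "wy": 0, "wz": 0, "hand": 1}, {"dx": -3.4, "dy": -2.9, "dz": -0.3, "wx": 0, "wy": 0, "wz": 0, "hand": 1}, {"dx": -3.4, "dy": -2.9, "dz": -0.3, "wx": 0, "wy": 0, "wz": 0, "hand": 1}, {"dx": -3.4, "dy": -2.9, "dz": -0.3, "wx": 0, "wy": 0, "wz": 0, "hand": 1}, {"dx": -3.4, "dy": -2.9, "dz": -0.3, "wx": 0, "wy": 0, "wz": 0, "hand": 1}, {"dx": 0, "dy": 0, "dz": 0, "wx": 0, "wy": 0, "wz": -0.11, "hand": 1}, {"dx": 0, "dy": 0, "dz": 0, "wx": 0, "wy": 0, "wz": -0.11, "hand": 1}]}}

```text
time_s: 2.5
tool_pos: [0.4238, 0.258, 0.261]
tool_rot: [0.008, 3.14, 0.008]
wrist_force: [-0.4, 0.7, 0.2]
width: 0.0866
```

```bash
cat > stand.py <<'E'
from m import *
from scipy.optimize import minimize
out={}
for c in("side","top"):
    s=dict(np.load(f"{c}0.npz")); P=pts(s)
    g=cv2.GaussianBlur(cv2.cvtColor(s["color"],cv2.COLOR_RGB2GRAY),(0,0),.7).astype(np.float32)
    t=np.linspace(.1,.9,40)
    def cost(p):
        x,y,a=p; v=0
        for e in ("front","l","r"):
            for sg,o in((1,.003),(-1,-.003)):   # outside +, inside -
                if e=="front": q=np.c_[-.06-o+0*t,-.06+.12*t]
                else:
                    k=1 if e=="l" else -1
                    q=np.c_[-.06+.10*t,k*(.06+o)+0*t]
                w=np.c_[x+np.cos(a)*q[:,0]-np.sin(a)*q[:,1],y+np.sin(a)*q[:,0]+np.cos(a)*q[:,1],.010+0*t]
                uv=proj(s,w).astype(np.float32)
                v+=sg*np.median(cv2.remap(g,uv[:,0].copy(),uv[:,1].copy(),1))
        return -v
    b=None
    for a in(-.32,-.26,-.2):
        r=minimize(cost,[.563,-.172,a],method="Nelder-Mead",options=dict(initial_simplex=[[.563,-.172,a],[.57,-.172,a],[.563,-.165,a],[.563,-.172,a+.1]]))
        if b is None or r.fun<b.fun:b=r
    print(c,"base",b.x,b.fun)
    q=P[(np.hypot(P[:,0]-.566,P[:,1]+.172)<.06)&(P[:,2]>.287)&(P[:,2]<.3)]
    f=[( ((lambda d:(np.clip((d-.0275)/.002,-1,1)*np.clip((.0365-d)/.002,-1,1)).sum())(np.hypot(q[:,0]-x,q[:,1]-y))),x,y) for x in np.arange(.553,.576,.0005) for y in np.arange(-.185,-.16,.0005)]
    f=sorted(f)[::-1][:15]; print(c,"rim",len(q),f[0],np.mean(f,0))
E
python3 stand.py; python3 -c "
from m import *
ob=ctrl.observe(); print(ob['tool_pos'],R.from_rotvec(ob['tool_rot']).as_matrix(),ob['joint_pos'],ob['time_s'])"
```

```text
side base [ 0.563  -0.161  -0.2413] -74.70654296875
side rim 329 (np.float64(98.31586908655473), np.float64(0.5614999999999991), np.float64(-0.16949999999999998)) [96.2014  0.5617 -0.1692]
top base [ 0.5605 -0.1697 -0.1455] -110.81640625
top rim 390 (np.float64(71.39595717209876), np.float64(0.5609999999999992), np.float64(-0.175)) [69.096   0.561  -0.1749]
[0.4238 0.258  0.261 ] [[-1.      0.0048  0.0017]
 [ 0.0049  1.      0.0053]
 [-0.0017  0.0053 -1.    ]] [-0.8711 -0.0322  0.268   1.7886  0.0053  1.3796  0.9618] 2.5
```

{"op": "servo_tool", "data": {"plan": [{"dx": 0, "dy": -1.05, "dz": 0, "wx": 0, "wy": -0.14, "wz": 0, "hand": 1}, {"dx": 0, "dy": -1.05, "dz": 0, "wx": 0, "wy": -0.14, "wz": 0, "hand": 1}, {"dx": 0, "dy": -1.05, "dz": 0, "wx": 0, "wy": -0.14, "wz": 0, "hand": 1}, {"dx": 0, "dy": -1.05, "dz": 0, "wx": 0, "wy": -0.14, "wz": 0, "hand": 1}, {"dx": 0, "dy": -1.05, "dz": 0, "wx": 0, "wy": -0.14, "wz": 0, "hand": 1}, {"dx": 0, "dy": -1.05, "dz": 0, "wx": 0, "wy": -0.14, "wz": 0, "hand": 1}]}}

```text
time_s: 3.1
tool_pos: [0.4515, 0.2316, 0.2391]
tool_rot: [0.026, 2.541, -0.043]
wrist_force: [-0.5, 2.3, 1.3]
width: 0.0872
```

```bash
cat > go.py <<'E'
# go.py x y z : tool-frame shift (cm) and turn to reach target TCP & 45deg tilt, yaw 0
import sys; from m import *
ob=ctrl.observe(); M=R.from_rotvec(ob["tool_rot"]); p=ob["tool_pos"]
tilt=np.deg2rad(float(sys.argv[4]) if len(sys.argv)>4 else 45)
z=np.array([np.sin(tilt),0,-np.cos(tilt)]); y=np.array([0,1,0]); G=R.from_matrix(np.c_[np.cross(y,z),y,z])
print("t",round(ob["time_s"],2),"pos",p,"shift cm",M.inv().apply(np.array([float(a) for a in sys.argv[1:4]])-p)*100,"turn",(M.inv()*G).as_rotvec(),"force",ob["wrist_force"],"w",round(ob["width"],4),"\nq",ob["joint_pos"])
E
python3 go.py .515 .195 .127
```

```text
t 3.1 pos [0.4515 0.2316 0.2391] shift cm [ 1.0593 -3.1891 12.9668] turn [-0.0376 -0.1856 -0.0055] force [-0.4735  2.3006  1.2746] w 0.0872 
q [-0.5755 -0.3011 -0.232   2.1831  0.492   0.9069  0.5   ]
```

{"op": "servo_tool", "data": {"plan": [{"dx": 0.3, "dy": -1, "dz": 3, "wx": 0, "wy": 0, "wz": 0, "hand": 1}, {"dx": 0.3, "dy": -1, "dz": 3, "wx": 0, "wy": 0, "wz": 0, "hand": 1}, {"dx": 0.3, "dy": -1, "dz": 2, "wx": 0, "wy": -0.05, "wz": 0, "hand": 1}, {"dx": 0.2, "dy": -0.5, "dz": 2, "wx": 0, "wy": -0.08, "wz": 0, "hand": 1}, {"dx": 0, "dy": 0, "dz": 0, "wx": 0, "wy": -0.05, "wz": 0, "hand": 1}]}}

```text
time_s: 3.6
tool_pos: [0.4961, 0.2033, 0.1507]
tool_rot: [-0.004, 2.35, -0.028]
wrist_force: [-0.1, -1.1, -0.3]
width: 0.0869
```

```bash
python3 go.py .515 .195 .127; python3 go.py .5858 .195 .0562|head -1
```

```text
t 3.6 pos [0.4961 0.2033 0.1507] shift cm [ 0.3705 -0.7663  3.0271] turn [-0.0188  0.006   0.0111] force [-0.1323 -1.0897 -0.3449] w 0.0869 
q [-0.4064 -0.2042 -0.3649  2.3989  0.994   0.5719  0.0235]
t 3.6 pos [0.4961 0.2033 0.1507] shift cm [ 0.4292 -0.5773 13.0378] turn [-0.0188  0.006   0.0111] force [-0.1323 -1.0897 -0.3449] w 0.0869
```

{"op": "servo_tool", "data": {"plan": [{"dx": 0.2, "dy": -0.3, "dz": 2.5, "wx": -0.02, "wy": 0, "wz": 0.01, "hand": 1}, {"dx": 0.1, "dy": -0.2, "dz": 2.5, "wx": 0, "wy": 0, "wz": 0, "hand": 1}, {"dx": 0.1, "dy": -0.1, "dz": 2.5, "wx": 0, "wy": 0, "wz": 0, "hand": 1}, {"dx": 0, "dy": 0, "dz": 0, "wx": 0, "wy": 0, "wz": 0, "hand": 1}]}}

```text
time_s: 4.0
tool_pos: [0.5467, 0.1972, 0.0931]
tool_rot: [-0.006, 2.349, 0.004]
wrist_force: [-0.2, 0.2, -0.8]
width: 0.0872
```

```bash
python3 go.py .586 .1947 .0562
python3 - <<'E'
from m import *
s=ctrl.snapshot("side"); cv2.imwrite("pics/s1.png",cv2.resize(s["color"][170:370,130:380,::-1],(750,600)))
E
```

```text
t 4.0 pos [0.5467 0.1972 0.0931] shift cm [-0.1265 -0.2766  5.3894] turn [0.0045 0.0073 0.0035] force [-0.2367  0.1727 -0.7515] w 0.0872 
q [-0.3183 -0.0009 -0.3478  2.3805  1.3951  0.4592 -0.3043]
```

View pics/s1.png

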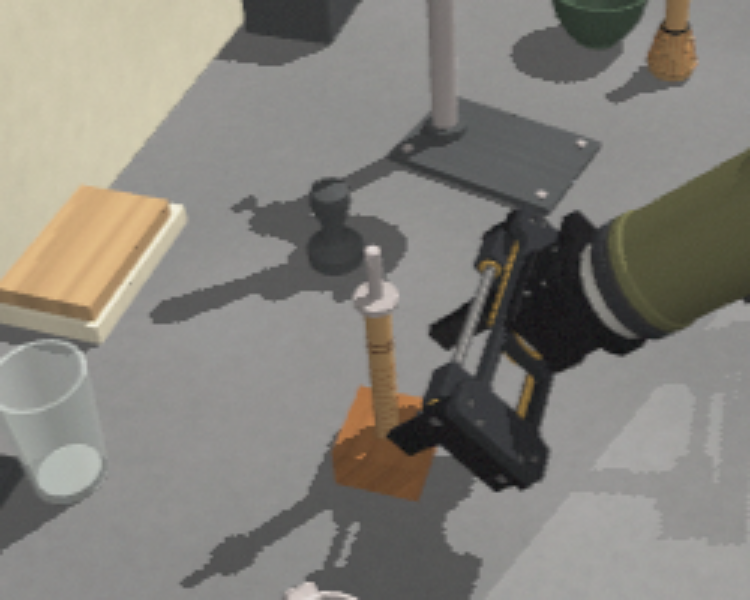

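The open fingers, at crop (405,430) and (450,330), point at the handle at (383,400) and straddle it, clear of the block. Advance and close.

{"op": "servo_tool", "data": {"plan": [{"dx": -0.1, "dy": -0.2, "dz": 2, "wx": 0, "wy": 0, "wz": 0, "hand": 1}, {"dx": 0, "dy": -0.1, "dz": 2, "wx": 0, "wy": 0, "wz": 0, "hand": 1}, {"dx": 0, "dy": 0, "dz": 1.3, "wx": 0, "wy": 0, "wz": 0, "hand": 1}, {"dx": 0, "dy": 0, "dz": 0.3, "wx": 0, "wy": 0, "wz": 0, "hand": 1}, {"dx": 0, "dy": 0, "dz": 0, "wx": 0, "wy": 0, "wz": 0, "hand": 1}]}}

```text
time_s: 4.55
tool_pos: [0.5889, 0.1987, 0.0617]
tool_rot: [-0.009, 2.339, 0.01]
wrist_force: [-1.0, 0.1, 0.2]
width: 0.0875
```

```bash
python3 go.py .586 .1947 .0562
```

```text
t 4.55 pos [0.5889 0.1987 0.0617] shift cm [ 0.5962 -0.3986  0.1714] turn [0.0101 0.0169 0.0031] force [-0.9694  0.0838  0.2269] w 0.0875 
q [-0.2992  0.1466 -0.3121  2.3253  1.6652  0.4502 -0.5181]
```

{"op": "servo_tool", "data": {"plan": [{"dx": 0.3, "dy": -0.3, "dz": 0.1, "wx": 0.01, "wy": 0.017, "wz": 0, "hand": 1}, {"dx": 0.2, "dy": -0.15, "dz": 0.05, "wx": 0, "wy": 0, "wz": 0, "hand": 1}, {"dx": 0.1, "dy": 0, "dz": 0, "wx": 0, "wy": 0, "wz": 0, "hand": 1}, {"dx": 0, "dy": 0, "dz": 0, "wx": 0, "wy": 0, "wz": 0, "hand": 1}]}}

```text
time_s: 4.95
tool_pos: [0.5849, 0.196, 0.0603]
tool_rot: [-0.005, 2.351, 0.002]
wrist_force: [-0.5, -0.1, 0.1]
width: 0.0869
```

```bash
python3 go.py .586 .1947 .0562
```

```text
t 4.95 pos [0.5849 0.196  0.0603] shift cm [ 0.2163 -0.1298  0.3624] turn [0.0031 0.0048 0.0033] force [-0.5266 -0.0822  0.1435] w 0.0869 
q [-0.2995  0.1409 -0.3125  2.3265  1.6227  0.4494 -0.4794]
```

{"op": "servo_tool", "data": {"plan": [{"dx": 0.2, "dy": -0.15, "dz": 0.3, "wx": 0, "wy": 0, "wz": 0, "hand": 1}, {"dx": 0, "dy": 0, "dz": 0, "wx": 0, "wy": 0, "wz": 0, "hand": 1}, {"dx": 0, "dy": 0, "dz": 0, "wx": 0, "wy": 0, "wz": 0, "hand": -1}, {"dx": 0, "dy": 0, "dz": 0, "wx": 0, "wy": 0, "wz": 0, "hand": -1}, {"dx": 0, "dy": 0, "dz": 0, "wx": 0, "wy": 0, "wz": 0, "hand": -1}, {"dx": 0, "dy": 0, "dz": 0, "wx": 0, "wy": 0, "wz": 0, "hand": -1}, {"dx": 0, "dy": 0, "dz": 0, "wx": 0, "wy": 0, "wz": 0, "hand": -1}, {"dx": 0, "dy": 0, "dz": 0, "wx": 0, "wy": 0, "wz": 0, "hand": -1}]}}

```text
time_s: 5.75
tool_pos: [0.5855, 0.1946, 0.0568]
tool_rot: [-0.006, 2.351, 0.003]
wrist_force: [0.2, 0.1, 0.7]
width: 0.0469
```

```bash
python3 go.py .586 .1947 .0562; for i in 1 2 3; do python3 go.py .586 .1947 .0562 | head -1; done
```

```text
t 5.75 pos [0.5855 0.1946 0.0568] shift cm [0.0036 0.0064 0.0763] turn [0.0037 0.0053 0.0037] force [0.1874 0.1153 0.7142] w 0.0469 
q [-0.2979  0.1486 -0.3103  2.3289  1.6491  0.4488 -0.503 ]
t 5.75 pos [0.5855 0.1946 0.0568] shift cm [0.0036 0.0064 0.0763] turn [0.0037 0.0053 0.0037] force [0.1874 0.1153 0.7142] w 0.0469 
t 5.75 pos [0.5855 0.1946 0.0568] shift cm [0.0036 0.0064 0.0763] turn [0.0037 0.0053 0.0037] force [0.1874 0.1153 0.7142] w 0.0469 
t 5.75 pos [0.5855 0.1946 0.0568] shift cm [0.0036 0.0064 0.0763] turn [0.0037 0.0053 0.0037] force [0.1874 0.1153 0.7142] w 0.0469
```

{"op": "servo_tool", "data": {"plan": [{"dx": 0, "dy": 0, "dz": 0, "wx": 0, "wy": 0, "wz": 0, "hand": -1}, {"dx": 0, "dy": 0, "dz": 0, "wx": 0, "wy": 0, "wz": 0, "hand": -1}, {"dx": 0, "dy": 0, "dz": 0, "wx": 0, "wy": 0, "wz": 0, "hand": -1}, {"dx": 0, "dy": 0, "dz": 0, "wx": 0, "wy": 0, "wz": 0, "hand": -1}, {"dx": 0, "dy": 0, "dz": 0, "wx": 0, "wy": 0, "wz": 0, "hand": -1}, {"dx": 0, "dy": 0, "dz": 0, "wx": 0, "wy": 0, "wz": 0, "hand": -1}, {"dx": 0, "dy": 0, "dz": 0, "wx": 0, "wy": 0, "wz": 0, "hand": -1}]}}

```text
time_s: 6.45
tool_pos: [0.5855, 0.1948, 0.0568]
tool_rot: [-0.006, 2.351, 0.003]
wrist_force: [-0.1, -0.8, -0.5]
width: 0.0173
```

```bash
python3 go.py .586 .1947 .0562
```

```text
t 6.45 pos [0.5855 0.1948 0.0568] shift cm [ 0.0078 -0.0145  0.0796] turn [0.0041 0.0053 0.0037] force [-0.0866 -0.7661 -0.4759] w 0.0173 
q [-0.2981  0.1486 -0.3103  2.3288  1.649   0.4487 -0.5031]
```

{"op": "servo_tool", "data": {"plan": [{"dx": -0.35, "dy": 0, "dz": -0.35, "wx": 0, "wy": 0, "wz": 0, "hand": -1}, {"dx": -0.5, "dy": 0, "dz": -0.5, "wx": 0, "wy": 0, "wz": 0, "hand": -1}, {"dx": -0.5, "dy": 0, "dz": -0.5, "wx": 0, "wy": 0, "wz": 0, "hand": -1}, {"dx": -0.7, "dy": 0, "dz": -0.7, "wx": 0, "wy": 0, "wz": 0, "hand": -1}, {"dx": -0.7, "dy": 0, "dz": -0.7, "wx": 0, "wy": 0, "wz": 0, "hand": -1}, {"dx": -0.7, "dy": 0, "dz": -0.7, "wx": 0, "wy": 0, "wz": 0, "hand": -1}, {"dx": 0, "dy": 0, "dz": 0, "wx": 0, "wy": 0, "wz": 0, "hand": -1}]}}

```text
time_s: 7.15
tool_pos: [0.5826, 0.195, 0.1047]
tool_rot: [-0.008, 2.358, 0.004]
wrist_force: [0.9, 0.4, -1.0]
width: 0.0171
```

```bash
python3 go.py .5855 .1948 .107
```

```text
t 7.15 pos [0.5826 0.195  0.1047] shift cm [-0.3644 -0.0265  0.0416] turn [ 0.0058 -0.002   0.0048] force [ 0.9368  0.3816 -0.993 ] w 0.0171 
q [-0.2833  0.0354 -0.3188  2.3063  1.3294  0.4275 -0.1751]
```

```bash
cat > ray.py <<'E'
from m import *
from scipy.optimize import minimize
def rays(s,box):
    u0,u1,v0,v1=box; v,u=np.mgrid[v0:v1,u0:u1]; K,T=s["mtx"],s["T"]
    d=np.stack([(u-K[0,2])/K[0,0],(v-K[1,2])/K[1,1],np.ones(u.shape)],-1).reshape(-1,3)@T[:3,:3].T
    return T[:3,3],d,s["depth"][v0:v1,u0:u1].ravel()
def cyl(o,d,x,y,r,z0,z1,ri=0):
    ox,oy=o[0]-x,o[1]-y; a=d[:,0]**2+d[:,1]**2; b=ox*d[:,0]+oy*d[:,1]; D=b*b-a*(ox*ox+oy*oy-r*r)
    t=np.where(D>0,(-b-np.sqrt(np.maximum(D,0)))/a,np.inf); z=o[2]+t*d[:,2]; t=np.where((z>z0)&(z<z1),t,np.inf)
    tt=(z1-o[2])/d[:,2]; q=np.hypot(ox+tt*d[:,0],oy+tt*d[:,1]); return np.minimum(t,np.where((q<r)&(q>=ri),tt,np.inf))
def plate(o,d,x,y,a,x0,x1,y0,y1,z):
    t=(z-o[2])/d[:,2]; X=o[0]+t*d[:,0]-x; Y=o[1]+t*d[:,1]-y; p=np.cos(a)*X+np.sin(a)*Y; q=-np.sin(a)*X+np.cos(a)*Y
    return np.where((p>x0)&(p<x1)&(q>y0)&(q<y1),t,np.inf)
def stand(o,d,p):
    x,y,a,dz=p[:4]; o=o-[0,0,dz]; c,s=np.cos(a),np.sin(a)
    return np.minimum.reduce([(0-o[2])/d[:,2],plate(o,d,x,y,a,-.06,.12,-.06,.06,.01),
      cyl(o,d,x+.088*c,y+.088*s,.013,.01,.27),cyl(o,d,x,y,.047,.25,.258),cyl(o,d,x,y,.0365,.25,.292,.0275),cyl(o,d,x,y,.0275,.25,.27),cyl(o,d,x,y,.033,.292,.2935,.0275)])
def rod(o,d,p):
    x,y,dz=p[:3]; o=o-[0,0,dz]
    return np.minimum.reduce([np.full(len(d),np.inf),cyl(o,d,x,y,.009,.05,.166),cyl(o,d,x,y,.015,.166,.171),cyl(o,d,x,y,.005,.17,.2125)])
def fit(s,box,f,p0,st,tr=.006,bg=False):
    o,d,z=rays(s,box); ok=z>0; d,z=d[ok],z[ok]
    def cost(p):
        t=f(o,d,p); e=np.abs(np.where(np.isfinite(t),t,0 if not bg else bg)-z)
        return np.minimum(e,tr).mean()
    best=None
    for k in range(4):
        q=np.array(p0)+(np.array(st)*np.random.default_rng(k).uniform(-.5,.5,len(st)) if k else 0)
        sim=np.vstack([q]+[q+np.eye(len(q))[i]*st[i] for i in range(len(q))])
        r=minimize(cost,q,method="Nelder-Mead",options=dict(initial_simplex=sim,maxiter=400,xatol=1e-5,fatol=1e-8))
        if best is None or r.fun<best.fun: best=r
    return best.x,best.fun
E
python3 - <<'E'
from ray import *
for c,bs,br in(("side",(255,345,125,245),(235,275,245,318)),("top",(290,362,185,260),(195,222,200,226))):
    s=dict(np.load(f"{c}0.npz"))
    print(c,"stand",fit(s,bs,stand,[.5625,-.172,-.25,0],[.006,.006,.08,.003]))
    P=lambda o,d,p:np.minimum.reduce([rod(o,d,p),(0-o[2])/d[:,2],plate(o,d,p[0],p[1],p[3],-.032,.032,-.032,.032,.036)])
    print(c,"rod",fit(s,br,P,[.578,.1948,0,.0],[.004,.004,.003,.2]))
E
```

```text
side stand (array([ 0.563 , -0.1742, -0.2545,  0.002 ]), np.float64(0.0027693420885386427))
side rod (array([ 0.5788,  0.1955,  0.0013, -0.0054]), np.float64(0.002537328934184266))
top stand (array([ 0.5622, -0.1756, -0.2548, -0.0003]), np.float64(0.0026778410696280154))
top rod (array([ 0.5775,  0.194 , -0.0012, -0.0112]), np.float64(0.002423877926928576))
```

{"op": "servo_tool", "data": {"plan": [{"dx": -0.2, "dy": -1.5, "dz": 0, "wx": 0, "wy": 0, "wz": 0, "hand": -1}, {"dx": 0, "dy": -2.5, "dz": -0.2, "wx": 0, "wy": 0, "wz": 0, "hand": -1}, {"dx": 0, "dy": -2.5, "dz": 0, "wx": 0, "wy": 0, "wz": 0, "hand": -1}, {"dx": 0, "dy": -2.5, "dz": 0, "wx": 0, "wy": 0, "wz": 0, "hand": -1}, {"dx": 0, "dy": -2.5, "dz": 0, "wx": 0, "wy": 0, "wz": 0, "hand": -1}, {"dx": 0, "dy": -2.5, "dz": 0, "wx": 0, "wy": 0, "wz": 0, "hand": -1}, {"dx": 0, "dy": -2.5, "dz": 0, "wx": 0, "wy": 0, "wz": 0, "hand": -1}, {"dx": 0, "dy": -2.5, "dz": 0, "wx": 0, "wy": 0, "wz": 0, "hand": -1}, {"dx": 0, "dy": -2.5, "dz": 0, "wx": 0, "wy": 0, "wz": 0, "hand": -1}, {"dx": 0, "dy": -1.5, "dz": 0, "wx": 0, "wy": 0, "wz": 0, "hand": -1}, {"dx": 0, "dy": 0, "dz": 0, "wx": 0, "wy": 0, "wz": 0, "hand": -1}]}}

```text
time_s: 8.25
tool_pos: [0.5788, -0.0384, 0.105]
tool_rot: [0.018, 2.363, -0.023]
wrist_force: [0.1, 0.8, -1.1]
width: 0.0171
```

```bash
python3 go.py .570 -.09 .069
```

```text
t 8.25 pos [ 0.5788 -0.0384  0.105 ] shift cm [ 3.1261 -5.1363  2.0566] turn [-0.0221 -0.0066 -0.0057] force [ 0.1185  0.7523 -1.0646] w 0.0171 
q [-0.6191 -0.1527  0.6153  2.4487  1.1988  0.0978  0.4232]
```

{"op": "servo_tool", "data": {"plan": [{"dx": 0, "dy": -1.5, "dz": 0, "wx": -0.02, "wy": 0, "wz": 0, "hand": -1}, {"dx": 0.5, "dy": -1.5, "dz": 0.2, "wx": 0, "wy": 0, "wz": 0, "hand": -1}, {"dx": 0.5, "dy": -1, "dz": 0.3, "wx": 0, "wy": 0, "wz": 0, "hand": -1}, {"dx": 0.6, "dy": -0.5, "dz": 0.5, "wx": 0, "wy": 0, "wz": 0, "hand": -1}, {"dx": 0.6, "dy": 0, "dz": 0.5, "wx": 0, "wy": 0, "wz": 0, "hand": -1}, {"dx": 0.3, "dy": 0, "dz": 0.3, "wx": 0, "wy": 0, "wz": 0, "hand": -1}, {"dx": 0, "dy": 0, "dz": 0, "wx": 0, "wy": 0, "wz": 0, "hand": -1}]}}

```text
time_s: 8.95
tool_pos: [0.582, -0.0785, 0.0883]
tool_rot: [-0.002, 2.363, -0.007]
wrist_force: [-0.1, 0.3, -0.7]
width: 0.0175
```

```bash
python3 go.py .570 -.09 .069
```

```text
t 8.95 pos [ 0.582  -0.0785  0.0883] shift cm [ 2.2147 -1.1446  0.5379] turn [-0.0041 -0.0068  0.0033] force [-0.0644  0.3293 -0.6723] w 0.0175 
q [-1.1109 -0.2533  1.234   2.4486  1.5624  0.0957  0.2593]
```

{"op": "servo_tool", "data": {"plan": [{"dx": 0, "dy": 0, "dz": 0, "wx": -0.09, "wy": 0, "wz": -0.09, "hand": -1}, {"dx": 0, "dy": 0, "dz": 0, "wx": -0.09, "wy": 0, "wz": -0.09, "hand": -1}, {"dx": 0, "dy": 0, "dz": 0, "wx": -0.09, "wy": 0, "wz": -0.09, "hand": -1}, {"dx": 0, "dy": 0, "dz": 0, "wx": 0, "wy": 0, "wz": 0, "hand": -1}]}}

```text
time_s: 9.35
tool_pos: [0.5705, -0.0784, 0.0824]
tool_rot: [-0.084, 2.396, -0.001]
wrist_force: [0.5, 0.3, -1.8]
width: 0.0173
```

```bash
cat > go.py <<'E'
# go.py x y z yaw: shift (cm, tool axes) that brings the rod GRASP axis point to x,y and TCP to z, plus turn
import sys; from m import *
a=[float(v) for v in sys.argv[1:]]; ob=ctrl.observe(); M=R.from_rotvec(ob["tool_rot"]); p=ob["tool_pos"]
G0=R.from_rotvec([-.006,2.351,.003]); G=R.from_euler("z",a[3])*G0
tcp=np.array(a[:3])+G.apply([0,0,.011])*[1,1,0]
axis=(M*G0.inv()).apply([0,0,1]); g=p-M.apply([0,0,.011])
print("t",round(ob["time_s"],2),"pos",p,"shift cm",M.inv().apply(tcp-p)*100,"turn",(M.inv()*G).as_rotvec(),"yaw",(M*G0.inv()).as_rotvec(),"force",ob["wrist_force"],ob["wrist_torque"],"w",round(ob["width"],4),"\nq",ob["joint_pos"],"grasp",g,"lower",g-axis*.058,"tip",g+axis*.149)
E
python3 go.py .562 -.09 .069 .4
```

```text
t 9.35 pos [ 0.5705 -0.0784  0.0824] shift cm [ 1.057  -0.8069  0.8752] turn [-0.2566 -0.0508 -0.2314] yaw [-0.026   0.0464  0.0548] force [ 0.4604  0.3023 -1.7665] [0.0287 1.099  0.0109] w 0.0173 
q [-1.0889 -0.2798  1.2336  2.4463  0.9825  0.1005  0.9259] grasp [ 0.5631 -0.0787  0.0905] lower [ 0.5604 -0.0803  0.0326] tip [ 0.5699 -0.0746  0.2393]
```

{"op": "servo_tool", "data": {"plan": [{"dx": -0.8, "dy": 0, "dz": 0.8, "wx": 0, "wy": 0, "wz": 0, "hand": -1}, {"dx": -0.8, "dy": 0, "dz": 0.8, "wx": 0, "wy": 0, "wz": 0, "hand": -1}, {"dx": -0.8, "dy": 0, "dz": 0.8, "wx": 0, "wy": 0, "wz": 0, "hand": -1}, {"dx": -0.8, "dy": 0, "dz": 0.8, "wx": 0, "wy": 0, "wz": 0, "hand": -1}, {"dx": 0, "dy": 0, "dz": 0, "wx": 0, "wy": 0, "wz": 0, "hand": -1}]}}

```text
time_s: 9.85
tool_pos: [0.5949, -0.0732, 0.0917]
tool_rot: [-0.075, 2.412, -0.008]
wrist_force: [0.6, 0.6, -2.5]
width: 0.0168
```

```bash
python3 go.py .60 -.09 .069 .4
```

```text
t 9.85 pos [ 0.5949 -0.0732  0.0917] shift cm [ 0.674  -1.3745  2.4932] turn [-0.2624 -0.0667 -0.2376] yaw [-0.0289  0.0619  0.0462] force [ 0.6257  0.6255 -2.4906] [-0.0525  1.1114 -0.004 ] w 0.0168 
q [-1.1066 -0.1647  1.2358  2.3832  0.1999  0.0961  1.6249] grasp [ 0.5876 -0.0733  0.0999] lower [ 0.584  -0.0751  0.0421] tip [ 0.5967 -0.0688  0.2486]
```

{"op": "servo_tool", "data": {"plan": [{"dx": 0, "dy": 0, "dz": 0.5, "wx": -0.09, "wy": -0.02, "wz": -0.08, "hand": -1}, {"dx": 0, "dy": 0, "dz": 0.5, "wx": -0.09, "wy": -0.02, "wz": -0.08, "hand": -1}, {"dx": 0, "dy": 0, "dz": 0.5, "wx": -0.09, "wy": -0.02, "wz": -0.08, "hand": -1}, {"dx": 0, "dy": 0, "dz": 0.5, "wx": -0.05, "wy": -0.02, "wz": -0.05, "hand": -1}, {"dx": 0, "dy": 0, "dz": 0, "wx": 0, "wy": 0, "wz": 0, "hand": -1}]}}

```text
time_s: 10.35
tool_pos: [0.5766, -0.0759, 0.0851]
tool_rot: [-0.224, 2.438, 0.045]
wrist_force: [0.6, 0.1, -1.7]
width: 0.0172
```

```bash
python3 go.py .60 -.09 .069 .4
```

```text
t 10.35 pos [ 0.5766 -0.0759  0.0851] shift cm [-1.1112 -1.575   3.0706] turn [-0.1758 -0.0992 -0.153 ] yaw [-0.0348  0.0941  0.1671] force [ 0.6159  0.1415 -1.6981] [-0.1387  1.0594 -0.0439] w 0.0172 
q [-1.0242 -0.1661  1.2375  2.3791 -0.5271  0.1953  2.5018] grasp [ 0.5697 -0.0769  0.0935] lower [ 0.5644 -0.0793  0.0358] tip [ 0.5832 -0.0705  0.2418]
```

```bash
cat > kin.py <<'E'
from m import *
D=[([-1.3239,.3210,-.0701,1.4505,.0226,1.3708,-.0569],[.15,.6325,.2306],[-.3648,-3.1202,.003]),
([-.8711,-.0322,.268,1.7886,.0053,1.3796,.9618],[.4238,.258,.261],[.008,3.14,.008]),
([-.5755,-.3011,-.232,2.1831,.492,.9069,.5],[.4515,.2316,.2391],[.026,2.541,-.043]),
([-.4064,-.2042,-.3649,2.3989,.994,.5719,.0235],[.4961,.2033,.1507],[-.004,2.35,-.028]),
([-.3183,-.0009,-.3478,2.3805,1.3951,.4592,-.3043],[.5467,.1972,.0931],[-.006,2.349,.004]),
([-.2981,.1486,-.3103,2.3288,1.649,.4487,-.5031],[.5855,.1948,.0568],[-.006,2.351,.003]),
([-.2833,.0354,-.3188,2.3063,1.3294,.4275,-.1751],[.5826,.195,.1047],[-.008,2.358,.004]),
([-.6191,-.1527,.6153,2.4487,1.1988,.0978,.4232],[.5788,-.0384,.105],[.018,2.363,-.023]),
([-1.1109,-.2533,1.234,2.4486,1.5624,.0957,.2593],[.582,-.0785,.0883],[-.002,2.363,-.007]),
([-1.0889,-.2798,1.2336,2.4463,.9825,.1005,.9259],[.5705,-.0784,.0824],[-.084,2.396,-.001]),
([-1.1066,-.1647,1.2358,2.3832,.1999,.0961,1.6249],[.5949,-.0732,.0917],[-.075,2.412,-.008]),
([-1.0242,-.1661,1.2375,2.3791,-.5271,.1953,2.5018],[.5766,-.0759,.0851],[-.224,2.438,.045])]
lo=np.array([-2.86,-.3,-1.38,.06,-1.56,.09,-2.69]); hi=np.array([2.86,2.09,1.24,2.45,4.7,2.05,2.69])
def fk(q,k,sg):
    o,L=k[:7],k[7:].reshape(8,3)
    T=R.identity(); p=L[0].copy()
    for i in range(7):
        T=T*R.from_euler("zyzyzyz"[i],sg[i]*q[i]+o[i]); p=p+T.apply(L[i+1])
    return p,T
E
cat > fitk.py <<'E'
from kin import *
import itertools
best=None
for s1,s3,s5,s7 in itertools.product((1,-1),repeat=4):
    sg=[s1,1,s3,1,s5,1,s7]
    # orientation only: offsets for j1,j3,j5,j7
    f=lambda o:np.concatenate([(R.from_rotvec(r).inv()*fk(q,np.r_[o,np.zeros(24)],sg)[1]).as_rotvec() for q,p,r in D])
    for a,b in itertools.product((0,1.57,3.14,-1.57),repeat=2):
        r=least_squares(f,[a,0,0,0,0,0,b],max_nfev=40)
        if best is None or r.cost<best[0]-1e-6: best=(r.cost,sg,r.x); print(r.cost,sg,r.x)
c,sg,o=best
g=lambda v:np.concatenate([np.concatenate([(fk(q,np.r_[o,v],sg)[0]-p)*1000 for q,p,r in D]),v*3])
A=[.0]*24
r=least_squares(g,A); print(np.abs(r.fun[:-24]).max(),r.x.reshape(8,3))
np.savez("k.npz",k=np.r_[o,r.x],sg=sg)
E
python3 fitk.py
```

```text
0.15772966803465066 [1, 1, 1, 1, 1, 1, 1] [-0.1285 -0.0226  0.2099 -0.0142 -0.1093 -0.0379 -1.4104]
2.4625226237937043e-06 [-1, 1, 1, 1, 1, 1, -1] [ 6.2828  3.1419 -6.2839 -0.0001  0.0002  3.1419  1.5714]
0.06705879042655238 [[-0.0004 -0.0003  0.1246]
 [ 0.0009 -0.0079  0.1246]
 [ 0.0006 -0.0079 -0.2337]
 [-0.0004 -0.0055 -0.2337]
 [ 0.0001 -0.0055 -0.2563]
 [ 0.0002 -0.0001 -0.2563]
 [ 0.0001 -0.0001  0.1802]
 [-0.0001  0.0003  0.1802]]
```

```bash
cat > ik.py <<'E'
from kin import *
_d=np.load("k.npz"); K_,SG=_d["k"],_d["sg"]
F=lambda q:fk(q,K_,SG)
G0=R.from_rotvec([-.006,2.351,.003])
def pose(x,y,z,yaw,half=False):
    G=R.from_euler("z",yaw)*G0
    return np.array([x,y,z])+G.apply([0,0,.011])*[1,1,0], G*R.from_euler("z",np.pi) if half else G
def solve(p,G,q0,w=1e-3):
    m=(lo+hi)/2
    f=lambda q:np.r_[(F(q)[0]-p)*10,(G.inv()*F(q)[1]).as_rotvec()*3,w*(q-q0)]
    r=least_squares(f,np.clip(q0,lo+.02,hi-.02),bounds=(lo+.01,hi-.01),max_nfev=60)
    e=f(r.x); return r.x,np.linalg.norm(e[:3])/10,np.linalg.norm(e[3:6])/3
E
python3 - <<'E'
from ik import *
rng=np.random.default_rng(0)
for nm,xy,z in(("hole",(.5625,-.175),.069),("holeup",(.5625,-.175),.125),("mid",(.5625,-.05),.105),("rod",(.578,.195),.057)):
  for half in(False,True):
    for yaw in(-.6,-.3,0,.3,.6):
        best=None
        for k in range(12):
            q0=np.array([rng.uniform(-1,1),.2,rng.uniform(-1,1),2.2,rng.uniform(-1.5,4.5),.5,rng.uniform(-2,2)])
            q,e,a=solve(*pose(*xy,z,yaw,half),q0,0.0)
            mg=np.minimum(q-lo,hi-q).min()
            if e<.0005 and a<.003 and (best is None or mg>best[0]): best=(mg,q)
        print(nm,half,yaw,best)
E
```

```text
hole False -0.6 (np.float64(0.08874498237564232), array([ 0.7981,  0.1121, -0.7793,  2.3613,  1.626 ,  0.4555, -0.4305]))
hole False -0.3 (np.float64(0.031719552020857814), array([ 1.0047,  0.0641, -0.7737,  2.3994,  2.465 ,  0.1217, -0.91  ]))
hole False 0 (np.float64(0.022081407129717068), array([ 1.3347,  0.1374, -0.9087,  2.3531,  4.6324,  0.2243, -2.6679]))
hole False 0.3 (np.float64(0.016185365820134745), array([ 0.4406,  0.1578,  0.1543,  2.2754, -1.3747,  0.6234, -2.6738]))
hole False 0.6 (np.float64(0.1959151737299203), array([-0.1336,  0.4043,  0.902 ,  2.1416, -1.3641,  1.1039, -2.4882]))
hole True -0.6 (np.float64(0.013387873490072089), array([-1.1499,  0.1032,  1.2266,  2.4151,  1.5947,  0.2866,  2.667 ]))
hole True -0.3 (np.float64(0.020092295543785527), array([ 0.5459,  0.0358, -0.3188,  2.4128,  2.6091,  0.1101,  2.0612]))
hole True 0 (np.float64(0.09086234380184965), array([ 1.1119,  0.1043, -0.6835,  2.3591,  4.6082,  0.2572,  0.4706]))
hole True 0.3 (np.float64(0.21072847151529084), array([ 1.66  ,  0.3844, -1.1482,  2.2393, -0.8696,  0.3457,  0.1385]))
hole True 0
[... 2315 characters left out ...]
6 (np.float64(0.07722026019880257), array([ 0.5711,  0.2033, -0.8067,  2.3217,  4.387 ,  0.1672, -2.4366]))
rod True -0.6 (np.float64(0.2171763784454641), array([-0.1616,  0.4366, -0.7002,  2.0454,  1.2918,  1.1232,  2.4728]))
rod True -0.3 (np.float64(0.07537747612946344), array([-0.6357,  0.2277, -0.0964,  2.2212,  1.3236,  0.6969,  2.6146]))
rod True 0 (np.float64(0.08521555891676247), array([-1.0879,  0.1407,  0.5079,  2.3534,  1.6261,  0.3472,  2.6048]))
rod True 0.3 (np.float64(0.05852105718648887), array([-0.3517,  0.098 , -0.0623,  2.3803,  2.5609,  0.1485,  2.0743]))
rod True 0.6 (np.float64(0.1137947659166641), array([ 0.3929,  0.1709, -0.6235,  2.327 ,  4.4074,  0.2038,  0.6557]))
```

```bash
cat > sim.py <<'E'
from ik import *
from scipy.optimize import lsq_linear
O=K_[:7]; LL=K_[7:].reshape(8,3); AX=[2,1,2,1,2,1,2]
def rot(ax,a):
    c,s=np.cos(a),np.sin(a)
    return np.array([[c,-s,0],[s,c,0],[0,0,1]]) if ax==2 else np.array([[c,0,s],[0,1,0],[-s,0,c]])
def fkj(q):
    M=np.eye(3); p=LL[0].copy(); ax=[];pp=[]
    for i in range(7):
        ax.append(M[:,AX[i]]*SG[i]); pp.append(p.copy()); M=M@rot(AX[i],SG[i]*q[i]+O[i]); p=p+M@LL[i+1]
    ax=np.array(ax); pp=np.array(pp); return p,M,np.vstack([np.cross(ax,p-pp).T,ax.T])
vm=np.array([2.57,2.57,3.14,3.14,3.14,3.14,3.14])*.07
def row(q,dp,dr,n=3):
    """one 0.1 s row: shift dp (m, tool axes), turn dr"""
    p,M,J=fkj(q); tp=p+M@dp; tM=M@R.from_rotvec(dr).as_matrix(); q0=q.copy()
    l,h=np.maximum(lo+.001,q0-vm),np.minimum(hi-.001,q0+vm)
    for _ in range(n):
        p,M,J=fkj(q); e=np.r_[tp-p,R.from_matrix(tM@M.T).as_rotvec()]
        act=np.ones(7,bool)
        for _ in range(4):
            Ja=J*act; d=Ja.T@np.linalg.solve(Ja@Ja.T+1e-4*np.eye(6),e); bad=act&((q+d<l-1e-9)|(q+d>h+1e-9))
            if not bad.any(): break
            act&=~bad
        q=np.clip(q+d,l,h)
    return q
def goto(q,tp,tM,vmax=.035,wmax=.13,nmax=40,log=None):
    for _ in range(nmax):
        p,M,_j=fkj(q); d=M.T@(tp-p); w=R.from_matrix(M.T@tM).as_rotvec()
        k=max(np.linalg.norm(d)/vmax,np.linalg.norm(w)/wmax)
        if k<.1: break
        k=max(k,1); q=row(q,d/k,w/k)
        if log is not None: log.append((d/k,w/k,q.copy()))
    p,M,_j=fkj(q); return q,np.linalg.norm(tp-p),np.linalg.norm(R.from_matrix(M.T@tM).as_rotvec())
E
python3 - <<'E'
from sim import *
q=np.array(D[6][0])
for dy in[-1.5]+[-2.5]*8+[-1.5]: q=row(q,np.array([0,dy/100,0]),np.zeros(3))
print(q,D[7][0],fkj(q)[0])
q=np.array(D[0][0])
for i in range(10): q=row(q,np.array([-3.4,-2.9,-.3])/100,np.zeros(3))
for i in range(2): q=row(q,np.zeros(3),np.array([0,0,-.11]))
print(q,D[1][0],fkj(q)[0])
# candidate: now -> target with yaw -.6
q0=ctrl.observe()["joint_pos"]
rng=np.random.default_rng(1); res=[]
G0m=G0.as_matrix()
def P(x,y,z,yaw,tilt): # tilt extra about tool y (0 -> 45deg, .78 -> down)
    return np.array([x,y,z]),R.from_euler("z",yaw).as_matrix()@G0m@R.from_euler("y",tilt).as_matrix()
fin=P(.60,-.03,.13,-.65,0)
for t in range(150):
    q=q0; wp=[P(.60,-.03,.2,rng.uniform(-.6,.2),.5)]
    for i in range(rng.integers(1,4)):
        r,a=rng.uniform(.5,.75),rng.uniform(-.9,.9)
        wp.append(P(r*np.cos(a),r*np.sin(a),rng.uniform(.3,.42),a+rng.uniform(-1.2,.8),rng.uniform(0,.9)))
    wp.append(P(.62,-.02,.22,-.65,.3)); wp.append(fin); n=[]; ok=True
    for w in wp: q,e,a=goto(q,*w,log=n)
    if e<.004 and a<.02: res.append((np.minimum(q-lo,hi-q)[[0,1,2,3,4,5,6]].min(),len(n),t,q))
res.sort(key=lambda r:-r[0])
for r in res[:5]: print(r)
print(len(res))
E
```

```text
[-0.0738 -0.0883 -0.0887  2.4391  1.4702  0.1067 -0.0147] [-0.6191, -0.1527, 0.6153, 2.4487, 1.1988, 0.0978, 0.4232] [0.5776 0.0279 0.1   ]
[-0.8903 -0.0303  0.2509  1.7876  0.0076  1.3832  0.917 ] [-0.8711, -0.0322, 0.268, 1.7886, 0.0053, 1.3796, 0.9618] [0.4138 0.2718 0.2607]
(np.float64(0.23925236560522345), 112, 106, array([ 0.1883,  0.0764, -0.5654,  2.2107,  1.1606,  0.7635, -0.2869]))
(np.float64(0.23717097449768776), 160, 29, array([ 0.1208,  0.0715, -0.4967,  2.2128,  1.1542,  0.7585, -0.2844]))
(np.float64(0.2310264211044184), 112, 138, array([-0.0683,  0.0604, -0.3045,  2.219 ,  1.1391,  0.747 , -0.2782]))
(np.float64(0.22999569819348764), 102, 128, array([-0.099 ,  0.0589, -0.2733,  2.22  ,  1.137 ,  0.7453, -0.2773]))
(np.float64(0.22995903749487834), 98, 86, array([-0.1001,  0.0589, -0.2722,  2.22  ,  1.1369,  0.7453, -0.2772]))
80
```

```bash
cat > plan.py <<'E'
from sim import *
q0=ctrl.observe()["joint_pos"]; rng=np.random.default_rng(1); res=[]; G0m=G0.as_matrix()
def P(x,y,z,yaw,tilt): return np.array([x,y,z]),R.from_euler("z",yaw).as_matrix()@G0m@R.from_euler("y",tilt).as_matrix()
if __name__=="__main__":
  for t in range(300):
    wa=[]
    if t>0:
        for i in range(rng.integers(1,3)):
            r,a=rng.uniform(.5,.72),rng.uniform(0,.6)
            wa.append(np.round([r*np.cos(a),r*np.sin(a),rng.uniform(.22,.4),a+rng.uniform(-1.2,.8),rng.uniform(0,.9)],2).tolist())
    wa=wa+[[.60,-.01,.13,-.65,0]]; q=q0; n=[]; es=[]
    for w in wa: q,e,a=goto(q,*P(*w),log=n); es.append((round(e,3),round(a,3)))
    mn=min(fkj(x[2])[0][1] for x in n)
    if e<.004 and a<.02 and -.7<q[2]<.15 and mn>-.1: res.append((len(n),len(wa),wa,es,q))
  res.sort(key=lambda r:r[0]+8*r[1])
  for r in res[:5]: print(r)
  print(len(res))
E
python3 plan.py
```

```text
(28, 2, [[0.49, 0.25, 0.27, 1.09, 0.46], [0.6, -0.01, 0.13, -0.65, 0]], [(np.float64(0.0), np.float64(0.0)), (np.float64(0.0), np.float64(0.0))], array([-0.4892,  0.0595,  0.0788,  2.2178,  1.1042,  0.7595, -0.2883]))
(28, 2, [[0.58, 0.21, 0.37, 1.06, 0.36], [0.6, -0.01, 0.13, -0.65, 0]], [(np.float64(0.0), np.float64(0.0)), (np.float64(0.0), np.float64(0.0))], array([-0.3816,  0.0627, -0.0314,  2.2141,  1.1102,  0.7651, -0.2917]))
(31, 2, [[0.48, 0.19, 0.33, 1.17, 0.54], [0.6, -0.01, 0.13, -0.65, 0]], [(np.float64(0.0), np.float64(0.0)), (np.float64(0.0), np.float64(0.0))], array([-0.254 ,  0.0674, -0.1618,  2.2097,  1.1184,  0.7722, -0.2959]))
(32, 2, [[0.55, 0.28, 0.38, 1.24, 0.33], [0.6, -0.01, 0.13, -0.65, 0]], [(np.float64(0.0), np.float64(0.0)), (np.float64(0.0), np.float64(0.0))], array([-0.345 ,  0.0639, -0.0688,  2.2129,  1.1124,  0.7671, -0.2929]))
(38, 3, [[0.49, 0.17, 0.28, 0.82, 0.42], [0.46, 0.27, 0.3, -0.64, 0.24], [0.6, -0.01, 0.13, -0.65, 0]], [(np.float64(0.0), np.float64(0.0)), (np.float64(0.0), np.float64(0.0)), (np.float64(0.0), np.float64(0.0))], array([-0.2467,  0.0677, -0.1692,  2.2095,  1.1189,  0.7727, -0.2961]))
9
```

```bash
cat > wp.py <<'E'
# wp.py x y z yaw tilt : simulated rows to the waypoint from the measured state
import sys; from plan import *
n=[]; q,e,a=goto(q0,*P(*map(float,sys.argv[1:6])),log=n)
ob=ctrl.observe(); print("t",round(ob["time_s"],2),ob["tool_pos"],"w",round(ob["width"],4),"q",ob["joint_pos"],"end q",q,e,a,len(n))
for d,w,x in n: print(np.round(d*100,2).tolist(),np.round(w,3).tolist(),"z%.2f"%fkj(x)[0][2])
E
python3 wp.py .48 .19 .33 1.17 .54
```

```text
t 10.35 [ 0.5766 -0.0759  0.0851] w 0.0172 q [-1.0242 -0.1661  1.2375  2.3791 -0.5271  0.1953  2.5018] end q [-1.0428 -0.1853  0.6569  1.7743 -0.067   1.3376  2.3717] 3.3335777335365847e-09 1.5634773458544388e-09 13
[-1.15, 2.55, -2.11] [-0.045, 0.037, -0.083] z0.10
[-1.23, 2.6, -1.99] [-0.041, 0.035, -0.078] z0.11
[-1.32, 2.61, -1.93] [-0.038, 0.033, -0.073] z0.12
[-1.39, 2.61, -1.87] [-0.035, 0.031, -0.068] z0.14
[-1.51, 2.58, -1.82] [-0.035, 0.031, -0.068] z0.16
[-1.63, 2.54, -1.78] [-0.035, 0.031, -0.068] z0.18
[-1.75, 2.48, -1.74] [-0.035, 0.031, -0.068] z0.21
[-1.86, 2.42, -1.71] [-0.035, 0.031, -0.068] z0.23
[-1.97, 2.35, -1.69] [-0.035, 0.031, -0.068] z0.25
[-2.07, 2.27, -1.67] [-0.035, 0.031, -0.068] z0.27
[-2.17, 2.19, -1.66] [-0.035, 0.031, -0.068] z0.29
[-2.27, 2.09, -1.65] [-0.035, 0.031, -0.068] z0.32
[-1.5, 1.27, -1.05] [-0.022, 0.02, -0.043] z0.33
```

{"op": "servo_tool", "data": {"plan": [{"dx": -1.2, "dy": 2.5, "dz": -2.1, "wx": -0.045, "wy": 0.037, "wz": -0.083, "hand": -1}, {"dx": -1.2, "dy": 2.6, "dz": -2, "wx": -0.041, "wy": 0.035, "wz": -0.078, "hand": -1}, {"dx": -1.3, "dy": 2.6, "dz": -1.9, "wx": -0.04, "wy": 0.033, "wz": -0.075, "hand": -1}, {"dx": -1.4, "dy": 2.6, "dz": -1.9, "wx": -0.035, "wy": 0.031, "wz": -0.07, "hand": -1}, {"dx": -1.5, "dy": 2.6, "dz": -1.8, "wx": -0.035, "wy": 0.031, "wz": -0.07, "hand": -1}, {"dx": -1.6, "dy": 2.5, "dz": -1.8, "wx": -0.035, "wy": 0.031, "wz": -0.07, "hand": -1}, {"dx": -1.75, "dy": 2.5, "dz": -1.75, "wx": -0.035, "wy": 0.031, "wz": -0.07, "hand": -1}, {"dx": -1.9, "dy": 2.4, "dz": -1.7, "wx": -0.035, "wy": 0.031, "wz": -0.07, "hand": -1}, {"dx": -2, "dy": 2.3, "dz": -1.7, "wx": -0.035, "wy": 0.031, "wz": -0.07, "hand": -1}, {"dx": -2, "dy": 2.3, "dz": -1.7, "wx": -0.035, "wy": 0.031, "wz": -0.07, "hand": -1}, {"dx": -2.2, "dy": 2.2, "dz": -1.7, "wx": -0.035, "wy": 0.031, "wz": -0.07, "hand": -1}, {"dx": -2.2, "dy": 2, "dz": -1.6, "wx": -0.035, "wy": 0.031, "wz": -0.07, "hand": -1}]}}

```text
time_s: 11.55
tool_pos: [0.4726, 0.2028, 0.3236]
tool_rot: [-1.456, 2.551, 0.064]
wrist_force: [1.1, -0.6, -1.7]
width: 0.0173
```

```bash
python3 wp.py .48 .19 .33 1.17 .54|head -6; python3 wp.py .6 -.01 .13 -.65 0
```

```text
t 11.55 [0.4726 0.2028 0.3236] w 0.0173 q [-0.6851 -0.1624  0.2402  1.7953 -0.0202  1.3041  2.1677] end q [-0.6686 -0.1378  0.3362  1.7651 -0.1454  1.3408  2.436 ] 4.92717541711753e-10 2.2230273465661006e-10 2
[0.43, -1.05, -0.53] [-0.073, -0.044, -0.098] z0.33
[0.14, -0.28, -0.18] [-0.021, -0.013, -0.028] z0.33
t 11.55 [0.4726 0.2028 0.3236] w 0.0173 q [-0.6851 -0.1624  0.2402  1.7953 -0.0202  1.3041  2.1677] end q [-0.214   0.0691 -0.2026  2.2083  1.1212  0.7746 -0.2972] 1.283832491934832e-08 6.4003058934759026e-09 15
[1.16, -1.54, 1.35] [0.057, -0.029, 0.113] z0.31
[1.02, -1.59, 1.4] [0.057, -0.029, 0.113] z0.29
[0.89, -1.62, 1.47] [0.057, -0.029, 0.113] z0.28
[0.75, -1.62, 1.54] [0.057, -0.029, 0.113] z0.27
[0.61, -1.61, 1.61] [0.057, -0.029, 0.113] z0.25
[0.48, -1.58, 1.68] [0.057, -0.029, 0.113] z0.24
[0.35, -1.53, 1.76] [0.057, -0.029, 0.113] z0.22
[0.24, -1.46, 1.83] [0.057, -0.029, 0.113] z0.21
[0.13, -1.37, 1.91] [0.057, -0.029, 0.113] z0.19
[0.04, -1.27, 1.98] [0.057, -0.029, 0.113] z0.19
[0.07, -1.1, 2.3] [0.057, -0.031, 0.113] z0.18
[0.19, -0.9, 2.67] [0.056, -0.033, 0.113] z0.22
[0.97, -0.11, 3.36] [0.031, -0.028, 0.066] z0.19
[1.06, -0.07, 3.34] [0.031, -0.028, 0.066] z0.16
[0.99, -0.03, 2.85] [0.027, -0.024, 0.057] z0.13
```

{"op": "servo_tool", "data": {"plan": [{"dx": 1.15, "dy": -1.55, "dz": 1.35, "wx": 0.057, "wy": -0.029, "wz": 0.113, "hand": -1}, {"dx": 1, "dy": -1.6, "dz": 1.4, "wx": 0.057, "wy": -0.029, "wz": 0.113, "hand": -1}, {"dx": 0.9, "dy": -1.6, "dz": 1.45, "wx": 0.057, "wy": -0.029, "wz": 0.113, "hand": -1}, {"dx": 0.75, "dy": -1.6, "dz": 1.5, "wx": 0.057, "wy": -0.029, "wz": 0.113, "hand": -1}, {"dx": 0.6, "dy": -1.6, "dz": 1.6, "wx": 0.057, "wy": -0.029, "wz": 0.113, "hand": -1}, {"dx": 0.5, "dy": -1.6, "dz": 1.7, "wx": 0.057, "wy": -0.029, "wz": 0.113, "hand": -1}, {"dx": 0.35, "dy": -1.5, "dz": 1.75, "wx": 0.057, "wy": -0.029, "wz": 0.113, "hand": -1}, {"dx": 0.25, "dy": -1.45, "dz": 1.8, "wx": 0.057, "wy": -0.029, "wz": 0.113, "hand": -1}, {"dx": 0.1, "dy": -1.4, "dz": 1.9, "wx": 0.057, "wy": -0.029, "wz": 0.113, "hand": -1}, {"dx": 0, "dy": -1.3, "dz": 2, "wx": 0.057, "wy": -0.029, "wz": 0.113, "hand": -1}]}}

```text
time_s: 12.55
tool_pos: [0.5782, 0.0261, 0.1957]
tool_rot: [0.304, 2.401, -0.298]
wrist_force: [0.7, -0.5, -2.1]
width: 0.0171
```

```bash
python3 wp.py .6 -.01 .13 -.65 0
```

```text
t 12.55 [0.5782 0.0261 0.1957] w 0.0171 q [-0.2965 -0.139  -0.1168  2.2218  0.8584  0.7227  0.3342] end q [-0.1942  0.0699 -0.2228  2.2077  1.1228  0.7758 -0.2981] 5.201361698011436e-05 0.00017785087639989906 3
[0.8, -0.67, 2.56] [0.05, -0.012, 0.119] z0.18
[0.93, -0.59, 2.86] [0.049, -0.014, 0.119] z0.16
[1.15, -0.3, 2.63] [0.042, -0.015, 0.102] z0.13
```

Posture recovered. Finish this waypoint, then look.

{"op": "servo_tool", "data": {"plan": [{"dx": 0.8, "dy": -0.7, "dz": 2.5, "wx": 0.05, "wy": -0.012, "wz": 0.119, "hand": -1}, {"dx": 0.95, "dy": -0.6, "dz": 2.8, "wx": 0.049, "wy": -0.014, "wz": 0.119, "hand": -1}, {"dx": 1.1, "dy": -0.3, "dz": 2.6, "wx": 0.042, "wy": -0.015, "wz": 0.1, "hand": -1}, {"dx": 0, "dy": 0, "dz": 0, "wx": 0, "wy": 0, "wz": 0, "hand": -1}]}}

```text
time_s: 12.95
tool_pos: [0.6029, -0.0054, 0.1286]
tool_rot: [0.718, 2.236, -0.303]
wrist_force: [-1.1, -0.3, -2.6]
width: 0.0171
```

```bash
python3 wp.py .595 -.07 .069 -.65 0
python3 - <<'E'
from m import *
s=ctrl.snapshot("side"); cv2.imwrite("pics/s2.png",cv2.resize(s["color"][110:310,180:430,::-1],(750,600)))
E
```

```text
t 12.95 [ 0.6029 -0.0054  0.1286] w 0.0171 q [-0.272   0.0699 -0.1533  2.2255  1.1724  0.7582 -0.3386] end q [-0.2036  0.141  -0.0774  2.294   1.3526  0.6299 -0.4762] 7.2047034519495774e-09 4.192551723965929e-09 3
[0.87, -2.28, 2.51] [0.008, 0.009, 0.006] z0.10
[0.83, -2.27, 2.53] [0.008, 0.009, 0.006] z0.08
[0.41, -1.17, 1.34] [0.004, 0.005, 0.003] z0.07
```

View pics/s2.png

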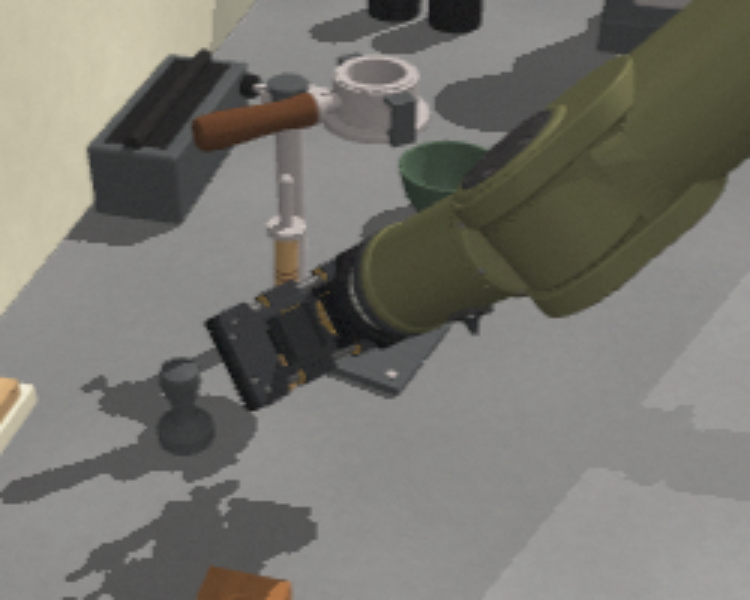

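{"op": "servo_tool", "data": {"plan": [{"dx": 0.9, "dy": -2.3, "dz": 2.5, "wx": 0.008, "wy": 0.009, "wz": 0.006, "hand": -1}, {"dx": 0.8, "dy": -2.3, "dz": 2.5, "wx": 0.008, "wy": 0.009, "wz": 0.006, "hand": -1}, {"dx": 0.4, "dy": -1.2, "dz": 1.3, "wx": 0.004, "wy": 0.005, "wz": 0.003, "hand": -1}, {"dx": 0, "dy": -0.5, "dz": 0, "wx": 0, "wy": 0, "wz": 0, "hand": -1}, {"dx": 0, "dy": 0, "dz": 0, "wx": 0, "wy": 0, "wz": 0, "hand": -1}]}}

```text
time_s: 13.5
tool_pos: [0.6001, -0.0694, 0.0815]
tool_rot: [0.73, 2.236, -0.29]
wrist_force: [1.2, -0.1, -1.3]
width: 0.0173
```

```bash
cat > rodcam.py <<'E'
from ray import *
# measured rod (leaning axis) by both cameras from depth: spindle+flange+handle points near expected axis
def rodcam(tip,low):
    ax=(tip-low)/np.linalg.norm(tip-low)
    for c in("side","top"):
        s=ctrl.snapshot(c); P=pts(s); h=(P-low)@ax; r=np.linalg.norm(P-low-np.outer(h,ax),axis=1)
        m=(r<.016)&(((h>.170)&(h<.205))|((h>.085)&(h<.155))); q=P[m]; hh=h[m]; rr=np.where(hh>.16,.005,.009)
        f=lambda p:(lambda b,d:np.linalg.norm(np.cross(q-b,d),axis=1)-rr)(low+[p[0],p[1],0],(lambda v:v/np.linalg.norm(v))(ax+[p[2],p[3],0]))
        r=least_squares(f,[0,0,0,0],loss="soft_l1",f_scale=.001); p=r.x
        d=ax+[p[2],p[3],0]; t=low+[p[0],p[1],0]+d/np.linalg.norm(d)*.207
        fl=P[(np.linalg.norm(P[:,:2]-(low+ax*.165)[:2],axis=1)<.014)&(np.abs(h-.165)<.006)]
        print(c,(hh>.16).sum(),(hh<.16).sum(),"tip",t,"lean",d[:2],"tip-exp",t-tip,"flange z",np.median(fl[:,2]) if len(fl) else None,"exp",(low+ax*.165)[2],"resid",np.abs(r.fun).mean())
if __name__=="__main__":
    ob=ctrl.observe(); M=R.from_rotvec(ob["tool_rot"]); g=ob["tool_pos"]-M.apply([0,0,.011])
    ax=(M*R.from_rotvec([-.006,2.351,.003]).inv()).apply([0,0,1]); rodcam(g+ax*.149,g-ax*.058)
E
python3 go.py .5622 -.1749 .069 -.65; python3 rodcam.py
```

```text
t 13.5 pos [ 0.6001 -0.0694  0.0815] shift cm [ -1.8992 -10.8099   3.5373] turn [0.0265 0.0174 0.0028] yaw [ 0.0105 -0.0222 -0.6292] force [ 1.2267 -0.1355 -1.2627] [0.6618 0.9395 0.0399] w 0.0173 
q [-0.1998  0.1146 -0.0721  2.3013  1.3768  0.6106 -0.4776] grasp [ 0.5935 -0.0649  0.0891] lower [ 0.5949 -0.0647  0.0311] tip [ 0.59   -0.0653  0.2381]
side 45 85 tip [ 0.5884 -0.069   0.238 ] lean [-0.036  -0.0098] tip-exp [-0.0015 -0.0036 -0.0001] flange z 0.19729100129208765 exp 0.19609346194077548 resid 0.0009162513072669685
top 11 11 tip [ 0.588  -0.0693  0.238 ] lean [-0.0347 -0.0019] tip-exp [-0.002  -0.004  -0.0001] flange z 0.19570987520807603 exp 0.19609346194077548 resid 0.0003139198729270862
```

```bash
cat > go2.py <<'E'
# go2.py cal tx ty tz ax ay : store tip/axis in tool frame ; go2.py x y z : shift/turn putting the tip at x,y,z, rod vertical
import sys,os; from sim import *
ob=ctrl.observe(); M=R.from_rotvec(ob["tool_rot"]); p=ob["tool_pos"]
if sys.argv[1]=="cal":
    v=list(map(float,sys.argv[2:])); a=np.array([v[3],v[4],1]); a/=np.linalg.norm(a)
    np.savez("rod.npz",t=M.inv().apply(np.array(v[:3])-p),a=M.inv().apply(a)); sys.exit()
r=np.load("rod.npz"); tip=p+M.apply(r["t"]); ax=M.apply(r["a"])
T=np.array(list(map(float,sys.argv[1:4]))); w=np.cross(ax,[0,0,1]); 
if len(sys.argv)>4: w=w+[0,0,float(sys.argv[4])]
Mn=R.from_rotvec(w)*M; tcp=T-Mn.apply(r["t"]); f=ob["wrist_force"]
print("t",round(ob["time_s"],2),"tip",tip,"axis",ax[:2],"shift cm",M.inv().apply(tcp-p)*100,"turn",M.inv().apply(w),"F",f,ob["wrist_torque"],"w",round(ob["width"],4),"\nq",ob["joint_pos"],"worldx",M.inv().apply([1,0,0]),"worldy",M.inv().apply([0,1,0]),"up",M.inv().apply([0,0,1]))
n=[]; q,e,a=goto(ob["joint_pos"],tcp,Mn.as_matrix(),log=n); print("sim q",q,round(e,4),round(a,4))
for d,w,x in n: print(np.round(d*100,2).tolist(),np.round(w,3).tolist())
E
python3 go2.py cal .5882 -.0692 .2385 -.035 -.006; python3 go2.py .588 -.0949 .226 ; python3 go2.py .5626 -.1749 .226
```

```text
t 13.6 tip [ 0.5882 -0.0692  0.2385] axis [-0.035 -0.006] shift cm [ 0.1425 -2.5183  1.6459] turn [ 0.0178  0.0249 -0.018 ] F [-0.3138 -1.0697 -1.6259] [0.6723 0.92   0.0367] w 0.0176 
q [-0.2006  0.115  -0.0731  2.2999  1.3759  0.6107 -0.4774] worldx [-0.5536  0.5831  0.5946] worldy [ 0.4133  0.8122 -0.4117] up [-0.723   0.0179 -0.6906]
sim q [-0.1655  0.1253 -0.0438  2.3068  1.3802  0.5689 -0.4287] 0.0 0.0
[0.16, -2.52, 1.63] [0.018, 0.025, -0.018]
t 13.6 tip [ 0.5882 -0.0692  0.2385] axis [-0.035 -0.006] shift cm [ -1.758  -10.497    3.4289] turn [ 0.0178  0.0249 -0.018 ] F [-0.3138 -1.0697 -1.6259] [0.6723 0.92   0.0367] w 0.0176 
q [-0.2006  0.115  -0.0731  2.2999  1.3759  0.6107 -0.4774] worldx [-0.5536  0.5831  0.5946] worldy [ 0.4133  0.8122 -0.4117] up [-0.723   0.0179 -0.6906]
sim q [-0.0575  0.0676  0.0541  2.3726  1.5134  0.429  -0.4088] 0.0 0.0
[-0.55, -3.29, 1.07] [0.006, 0.008, -0.006]
[-0.54, -3.28, 1.08] [0.006, 0.008, -0.006]
[-0.53, -3.28, 1.1] [0.006, 0.008, -0.006]
[-0.1, -0.64, 0.22] [0.001, 0.002, -0.001]
```

{"op": "servo_tool", "data": {"plan": [{"dx": 0.2, "dy": -1.3, "dz": 0.9, "wx": 0.01, "wy": 0.013, "wz": -0.01, "hand": -1}, {"dx": 0.1, "dy": -1.3, "dz": 0.9, "wx": 0.01, "wy": 0.013, "wz": -0.01, "hand": -1}, {"dx": 0, "dy": 0, "dz": 0, "wx": 0, "wy": 0, "wz": 0, "hand": -1}]}}

```text
time_s: 13.9
tool_pos: [0.5964, -0.0947, 0.0689]
tool_rot: [0.719, 2.268, -0.309]
wrist_force: [-0.1, -0.2, -3.0]
width: 0.0173
```

```bash
python3 go2.py .5626 -.1749 .226; python3 rodcam.py
```

```text
t 13.9 tip [ 0.5894 -0.0946  0.2259] axis [0.0001 0.0017] shift cm [-1.6967 -8.0757  1.782 ] turn [-0.001   0.0008  0.001 ] F [-0.0848 -0.185  -2.9875] [ 0.6152  0.9382 -0.0215] w 0.0173 
q [-0.1653  0.1274 -0.0421  2.3052  1.385   0.5658 -0.4276] worldx [-0.5806  0.5795  0.572 ] worldy [ 0.4052  0.815  -0.4144] up [-0.7062 -0.0088 -0.7079]
sim q [-0.0559  0.0663  0.055   2.374   1.5186  0.4244 -0.4085] 0.0 0.0
[-0.7, -3.35, 0.73] [-0.0, 0.0, 0.0]
[-0.7, -3.35, 0.73] [-0.0, 0.0, 0.0]
[-0.29, -1.38, 0.3] [-0.0, 0.0, 0.0]
side 47 84 tip [ 0.5904 -0.0938  0.2257] lean [ 0.0023 -0.0102] tip-exp [-0.0014 -0.0042  0.    ] flange z 0.18479423497445274 exp 0.1837004604017335 resid 0.0008474572985432045
top 16 15 tip [ 0.5892 -0.0937  0.2257] lean [-0.0035 -0.002 ] tip-exp [-0.0025 -0.0041  0.    ] flange z 0.18277822050889725 exp 0.1837004604017335 resid 0.0005301463690112126
```

{"op": "servo_tool", "data": {"plan": [{"dx": -0.42, "dy": -2, "dz": 0.44, "wx": 0, "wy": 0, "wz": 0, "hand": -1}, {"dx": -0.42, "dy": -2, "dz": 0.44, "wx": 0, "wy": 0, "wz": 0, "hand": -1}, {"dx": -0.42, "dy": -2, "dz": 0.44, "wx": 0, "wy": 0, "wz": 0, "hand": -1}, {"dx": -0.3, "dy": -1.5, "dz": 0.3, "wx": 0, "wy": 0, "wz": 0, "hand": -1}, {"dx": 0, "dy": 0, "dz": 0, "wx": 0, "wy": 0, "wz": 0, "hand": -1}]}}

```text
time_s: 14.5
tool_pos: [0.5737, -0.1658, 0.0697]
tool_rot: [0.71, 2.269, -0.301]
wrist_force: [0.5, 0.3, -1.7]
width: 0.0174
```

```bash
python3 go2.py .5626 -.1749 .226; python3 rodcam.py
python3 - <<'E'
from m import *
s=ctrl.snapshot("side"); cv2.imwrite("pics/s3.png",cv2.resize(s["color"][110:260,200:400,::-1],(800,600)))
E
```

```text
t 14.5 tip [ 0.5662 -0.1661  0.2267] axis [-0.0024 -0.0009] shift cm [-0.0759 -0.9618  0.1791] turn [ 0.0015  0.0014 -0.0015] F [ 0.4996  0.3391 -1.6888] [0.6199 0.9393 0.0094] w 0.0174 
q [-0.0646  0.0693  0.0455  2.3696  1.5147  0.4296 -0.4119] worldx [-0.5826  0.5717  0.5776] worldy [ 0.4015  0.8204 -0.4071] up [-0.7067 -0.0053 -0.7075]
sim q [-0.0523  0.0637  0.0566  2.3768  1.5295  0.4149 -0.4081] 0.0 0.0
[-0.06, -0.96, 0.16] [0.001, 0.001, -0.002]
side 43 79 tip [ 0.5671 -0.1646  0.2265] lean [ 0.0002 -0.0074] tip-exp [-0.0015 -0.0035  0.    ] flange z 0.18592806068032175 exp 0.18446109151549686 resid 0.000894713699577124
top 0 0 tip [ 0.5685 -0.1611  0.2265] lean [0.008  0.0013] tip-exp [0. 0. 0.] flange z None exp 0.18446109151549686 resid nanrodcam.py:12: RuntimeWarning: Mean of empty slice.
  print(c,(hh>.16).sum(),(hh<.16).sum(),"tip",t,"lean",d[:2],"tip-exp",t-tip,"flange z",np.median(fl[:,2]) if len(fl) else None,"exp",(low+ax*.165)[2],"resid",np.abs(r.fun).mean())
  ret = ret.dtype.type(ret / rcount)
```

View pics/s3.png

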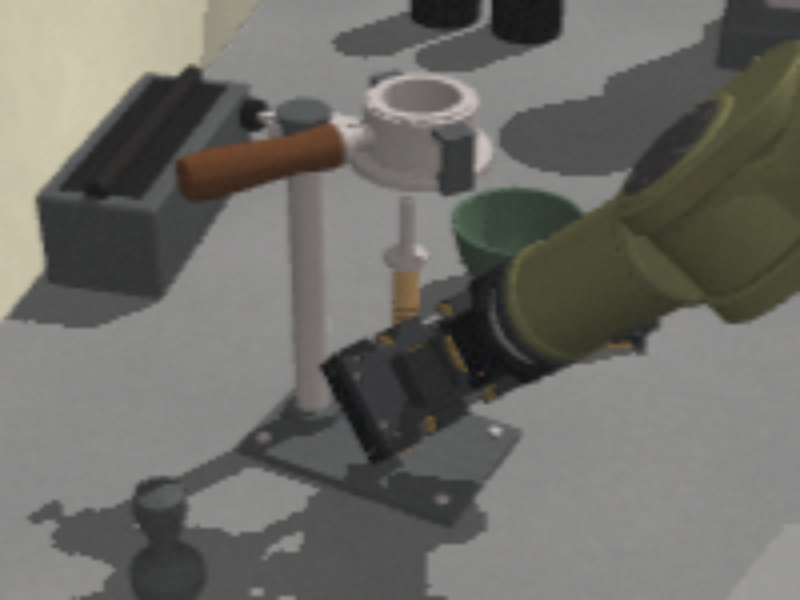

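The rod stands upright with its tip at crop (407,200), just below the cradle plate and about 10 mm short of the hole's axis. Final centring.

{"op": "servo_tool", "data": {"plan": [{"dx": -0.05, "dy": -0.6, "dz": 0.1, "wx": 0, "wy": 0, "wz": 0, "hand": -1}, {"dx": 0, "dy": -0.4, "dz": 0.1, "wx": 0, "wy": 0, "wz": 0, "hand": -1}, {"dx": 0, "dy": 0, "dz": 0, "wx": 0, "wy": 0, "wz": 0, "hand": -1}]}}

```text
time_s: 14.95
tool_pos: [0.5725, -0.1691, 0.0689]
tool_rot: [0.699, 2.271, -0.293]
wrist_force: [-0.1, -0.8, -1.6]
width: 0.0173
```

```bash
python3 go2.py .5623 -.1753 .226; python3 rodcam.py 2>/dev/null|head -1
```

```text
t 14.95 tip [ 0.5648 -0.1699  0.2259] axis [-0.0037 -0.0028] shift cm [-0.0554 -0.6625  0.0476] turn [ 0.0031  0.0015 -0.0031] F [-0.0522 -0.7533 -1.5651] [ 0.5745  0.9965 -0.0509] w 0.0173 
q [-0.0554  0.0656  0.0528  2.376   1.5411  0.4106 -0.42  ] worldx [-0.5858  0.5633  0.5827] worldy [ 0.3968  0.8263 -0.3998] up [-0.7067 -0.003  -0.7075]
sim q [-0.0482  0.0604  0.0594  2.3804  1.5426  0.4039 -0.408 ] 0.0 0.0
[-0.04, -0.66, 0.03] [0.003, 0.001, -0.003]
side 36 68 tip [ 0.5647 -0.168   0.2257] lean [-0.0143 -0.002 ] tip-exp [-0.0024 -0.0032 -0.    ] flange z 0.18449363004449976 exp 0.18370682760509216 resid 0.0011202852256300658
```

{"op": "servo_tool", "data": {"plan": [{"dx": -0.05, "dy": -0.66, "dz": 0.05, "wx": 0.003, "wy": 0.001, "wz": -0.003, "hand": -1}, {"dx": 0, "dy": 0, "dz": 0, "wx": 0, "wy": 0, "wz": 0, "hand": -1}]}}

```text
time_s: 15.25
tool_pos: [0.5696, -0.1748, 0.069]
tool_rot: [0.696, 2.274, -0.298]
wrist_force: [0.6, 0.6, -2.4]
width: 0.017
```

```bash
python3 go2.py .5623 -.1753 .226; for i in 1 2 3 4; do python3 rodcam.py 2>/dev/null|head -1; python3 go2.py .5623 -.1753 .226|head -1|cut -c1-120; done
```

```text
t 15.25 tip [ 0.5624 -0.175   0.226 ] axis [-0.0003  0.0004] shift cm [ 0.0006 -0.031   0.0018] turn [-0.0001  0.0004  0.0001] F [ 0.5986  0.621  -2.399 ] [ 0.5526  0.9677 -0.0658] w 0.017 
q [-0.048   0.0609  0.0594  2.3801  1.5449  0.4033 -0.4094] worldx [-0.5886  0.5624  0.5807] worldy [ 0.3939  0.8268 -0.4015] up [-0.7059 -0.0076 -0.7082]
sim q [-0.048   0.0609  0.0594  2.3801  1.5449  0.4033 -0.4094] 0.0003 0.0004
side 44 82 tip [ 0.5631 -0.174   0.2258] lean [ 0.0016 -0.0148] tip-exp [-0.0016 -0.0041 -0.    ] flange z 0.18512158622080488 exp 0.18380065510791704 resid 0.0009661304091530827
t 15.35 tip [ 0.5629 -0.1741  0.2261] axis [-0.0008 -0.0003] shift cm [ 0.0075 -0.1416  0.0154] turn [ 0.0005  0.0005 -0
side 41 78 tip [ 0.5635 -0.1727  0.2259] lean [-0.0001 -0.004 ] tip-exp [-0.0017 -0.0036  0.    ] flange z 0.18460520104624278 exp 0.1839392313191539 resid 0.0009847364831911149
t 15.45 tip [ 0.563  -0.174   0.2262] axis [-0.0009 -0.0003] shift cm [ 0.0107 -0.1594  0.0176] turn [ 0.0005  0.0006 -0
side 36 77 tip [ 0.5627 -0.173   0.226 ] lean [-0.0087 -0.01  ] tip-exp [-0.0025 -0.004  -0.    ] flange z 0.18503729848114814 exp 0.18397489860864846 resid 0.0010132125551610284
t 15.55 tip [ 0.563  -0.174   0.2262] axis [-0.0009 -0.0003] shift cm [ 0.0089 -0.1638  0.0164] turn [ 0.0005  0.0006 -0
side 38 75 tip [ 0.5636 -0.172   0.226 ] lean [-0.0007  0.0041] tip-exp [-0.0017 -0.0031  0.    ] flange z 0.18489065326286336 exp 0.183953881699264 resid 0.000992475726628158
t 15.65 tip [ 0.563  -0.1739  0.2261] axis [-0.0008 -0.0003] shift cm [ 0.0067 -0.1646  0.0154] turn [ 0.0005  0.0005 -0
```

{"op": "servo_tool", "data": {"plan": [{"dx": -0.35, "dy": -0.14, "dz": -0.35, "wx": 0, "wy": 0, "wz": 0, "hand": -1}, {"dx": -0.35, "dy": 0, "dz": -0.35, "wx": 0, "wy": 0, "wz": 0, "hand": -1}, {"dx": 0, "dy": 0, "dz": 0, "wx": 0, "wy": 0, "wz": 0, "hand": -1}]}}

```text
time_s: 15.95
tool_pos: [0.5694, -0.1746, 0.079]
tool_rot: [0.694, 2.275, -0.296]
wrist_force: [0.8, -0.0, -1.8]
width: 0.0173
```

```bash
python3 go2.py .5624 -.1752 .238; for i in 1 2 3; do python3 rodcam.py 2>/dev/null|head -1; done
```

```text
t 15.95 tip [ 0.5623 -0.1749  0.236 ] axis [-0.0001 -0.0002] shift cm [-0.1657 -0.0224 -0.1232] turn [ 0.0001 -0.0001 -0.0001] F [ 0.7641 -0.0371 -1.8233] [ 0.565   0.8783 -0.0052] w 0.0173 
q [-0.0468  0.0366  0.0588  2.3761  1.4806  0.4039 -0.3367] worldx [-0.5896  0.5608  0.5814] worldy [ 0.3932  0.8279 -0.3999] up [-0.7056 -0.0072 -0.7086]
sim q [-0.0468  0.0366  0.0588  2.3761  1.4806  0.4039 -0.3367] 0.0021 0.0003
side 41 77 tip [ 0.5624 -0.1738  0.2357] lean [-0.0063 -0.0081] tip-exp [-0.0021 -0.004   0.    ] flange z 0.1946439949386916 exp 0.193746673823769 resid 0.0009756379460257022
side 42 74 tip [ 0.5624 -0.1729  0.2351] lean [-0.0013  0.0016] tip-exp [-0.0018 -0.003   0.    ] flange z 0.19421390007056655 exp 0.19306783350383622 resid 0.0008728743420111179
side 41 77 tip [ 0.5625 -0.1732  0.2348] lean [0.0016 0.0001] tip-exp [-0.0017 -0.0034  0.    ] flange z 0.19378377372228894 exp 0.1927946845577079 resid 0.0009895889188539034
```

{"op": "servo_tool", "data": {"plan": [{"dx": -0.2, "dy": -0.03, "dz": -0.2, "wx": 0, "wy": 0, "wz": 0, "hand": -1}, {"dx": -0.15, "dy": 0, "dz": -0.15, "wx": 0, "wy": 0, "wz": 0, "hand": -1}, {"dx": -0.15, "dy": 0, "dz": -0.15, "wx": 0, "wy": 0, "wz": 0, "hand": -1}]}}

```text
time_s: 16.55
tool_pos: [0.5681, -0.1748, 0.0847]
tool_rot: [0.694, 2.278, -0.298]
wrist_force: [0.4, 0.5, -1.6]
width: 0.0172
```

```bash
python3 go2.py .5624 -.1752 .245
```

```text
t 16.55 tip [ 0.5616 -0.1751  0.2417] axis [0.0032 0.0001] shift cm [-0.3168  0.0664 -0.1566] turn [-0.0013 -0.0026  0.0013] F [ 0.3986  0.4545 -1.6193] [ 0.5985  0.9176 -0.0061] w 0.0172 
q [-0.0461  0.0213  0.0585  2.3736  1.4332  0.4068 -0.2837] worldx [-0.5919  0.5606  0.5791] worldy [ 0.3929  0.828  -0.4   ] up [-0.7038 -0.0093 -0.7104]
sim q [-0.0462  0.0159  0.0582  2.3714  1.4233  0.4078 -0.2731] 0.0 0.0
[-0.3, 0.07, -0.18] [-0.001, -0.003, 0.001]
```

{"op": "servo_tool", "data": {"plan": [{"dx": -0.15, "dy": 0.03, "dz": -0.08, "wx": -0.001, "wy": -0.003, "wz": 0.001, "hand": -1}, {"dx": -0.15, "dy": 0.03, "dz": -0.1, "wx": 0, "wy": 0, "wz": 0, "hand": -1}]}}

```text
time_s: 16.75
tool_pos: [0.5694, -0.1748, 0.0886]
tool_rot: [0.694, 2.274, -0.297]
wrist_force: [0.5, 0.1, -1.7]
width: 0.0171
```

```bash
python3 go2.py .5624 -.1752 .249;  python3 rodcam.py 2>/dev/null|head -1
```

```text
t 16.75 tip [ 0.5621 -0.175   0.2456] axis [-0.0008  0.0006] shift cm [-0.2491 -0.0018 -0.2277] turn [-0.     0.001  0.   ] F [ 0.5454  0.0731 -1.7142] [0.6182 0.9424 0.0172] w 0.0171 
q [-0.0462  0.0148  0.0581  2.3715  1.4232  0.4085 -0.2728] worldx [-0.589   0.5607  0.5819] worldy [ 0.3926  0.828  -0.4005] up [-0.7063 -0.0074 -0.7078]
sim q [-0.0462  0.0148  0.0581  2.3715  1.4232  0.4085 -0.2728] 0.0034 0.001
side 28 80 tip [ 0.5633 -0.1729  0.2454] lean [0.0025 0.0037] tip-exp [-0.0011 -0.0029  0.    ] flange z 0.20444799946167835 exp 0.20341070399701433 resid 0.0009113131757978716
```

{"op": "servo_tool", "data": {"plan": [{"dx": -0.2, "dy": 0, "dz": -0.2, "wx": 0, "wy": 0.001, "wz": 0, "hand": -1}, {"dx": -0.2, "dy": 0, "dz": -0.2, "wx": 0, "wy": 0, "wz": 0, "hand": -1}, {"dx": -0.15, "dy": 0, "dz": -0.15, "wx": 0, "wy": 0, "wz": 0, "hand": -1}]}}

```text
time_s: 17.15
tool_pos: [0.5695, -0.1748, 0.0969]
tool_rot: [0.694, 2.275, -0.297]
wrist_force: [-0.4, 0.1, -2.2]
width: 0.0171
```

```bash
python3 go2.py .5622 -.1751 .258;  python3 rodcam.py 2>/dev/null|head -1
```

```text
t 17.15 tip [ 0.5624 -0.1751  0.2539] axis [0.0003 0.0001] shift cm [-0.279  -0.0142 -0.2993] turn [-0.0001 -0.0002  0.0001] F [-0.4176  0.0883 -2.1781] [0.5901 0.9084 0.0403] w 0.0171 
q [-0.0459 -0.0033  0.0577  2.3656  1.367   0.4133 -0.2111] worldx [-0.5898  0.5607  0.5811] worldy [ 0.3929  0.828  -0.4001] up [-0.7055 -0.0076 -0.7087]
sim q [-0.0462 -0.0131  0.0573  2.364   1.343   0.4164 -0.1849] 0.0 0.0
[-0.26, -0.01, -0.32] [-0.0, -0.0, 0.0]
side 17 82 tip [ 0.5632 -0.1725  0.2537] lean [0.0009 0.0135] tip-exp [-0.0014 -0.0024 -0.    ] flange z 0.21278928117802087 exp 0.2116995503954018 resid 0.0008166127965402779
```

{"op": "servo_tool", "data": {"plan": [{"dx": -0.2, "dy": 0, "dz": -0.2, "wx": 0, "wy": 0, "wz": 0, "hand": -1}, {"dx": -0.2, "dy": 0, "dz": -0.2, "wx": 0, "wy": 0, "wz": 0, "hand": -1}, {"dx": -0.2, "dy": 0, "dz": -0.2, "wx": 0, "wy": 0, "wz": 0, "hand": -1}, {"dx": -0.1, "dy": 0, "dz": -0.1, "wx": 0, "wy": 0, "wz": 0, "hand": -1}]}}

```text
time_s: 17.65
tool_pos: [0.5695, -0.1748, 0.1076]
tool_rot: [0.694, 2.275, -0.297]
wrist_force: [0.8, -1.1, -2.2]
width: 0.0172
```

```bash
python3 go2.py .5624 -.1751 .268
```

```text
t 17.65 tip [ 0.5625 -0.1751  0.2646] axis [0.0001 0.0002] shift cm [-0.2373 -0.0065 -0.2404] turn [-0.0001 -0.      0.0001] F [ 0.7612 -1.0806 -2.1563] [0.6091 0.9178 0.0136] w 0.0172 
q [-0.0465 -0.026   0.0576  2.3586  1.3037  0.4217 -0.1414] worldx [-0.5896  0.5608  0.5812] worldy [ 0.393   0.8279 -0.4002] up [-0.7056 -0.0076 -0.7085]
sim q [-0.0465 -0.026   0.0576  2.3586  1.3037  0.4217 -0.1414] 0.0034 0.0003
```

Now the basket should be met within ~3 mm; go in 1.5 mm steps, watching the force.

{"op": "servo_tool", "data": {"plan": [{"dx": -0.15, "dy": 0, "dz": -0.15, "wx": 0, "wy": 0, "wz": 0, "hand": -1}, {"dx": -0.1, "dy": 0, "dz": -0.1, "wx": 0, "wy": 0, "wz": 0, "hand": -1}, {"dx": -0.1, "dy": 0, "dz": -0.1, "wx": 0, "wy": 0, "wz": 0, "hand": -1}]}}

```text
time_s: 17.95
tool_pos: [0.5687, -0.1746, 0.112]
tool_rot: [0.695, 2.276, -0.297]
wrist_force: [-0.1, -0.3, -8.1]
width: 0.0173
```

```bash
python3 go2.py .5624 -.1751 .272|head -2
```

```text
t 17.95 tip [ 0.5619 -0.175   0.269 ] axis [ 0.0016 -0.0006] shift cm [-0.2624  0.0279 -0.1585] turn [-0.0003 -0.0017  0.0003] F [-0.0727 -0.2926 -8.0713] [1.1441 1.7251 0.0898] w 0.0173 
q [-0.0471 -0.0369  0.0579  2.3561  1.2718  0.4264 -0.107 ] worldx [-0.5905  0.5612  0.5799] worldy [ 0.3937  0.8276 -0.4   ] up [-0.7044 -0.0078 -0.7097]
```

{"op": "servo_tool", "data": {"plan": [{"dx": -0.15, "dy": 0.01, "dz": -0.12, "wx": 0, "wy": -0.001, "wz": 0, "hand": -1}, {"dx": -0.15, "dy": 0.01, "dz": -0.14, "wx": 0, "wy": -0.001, "wz": 0, "hand": -1}]}}

```text
time_s: 18.15
tool_pos: [0.5666, -0.1741, 0.1127]
tool_rot: [0.695, 2.28, -0.298]
wrist_force: [-0.1, -0.3, -8.9]
width: 0.0174
```

```bash
python3 go2.py .5624 -.1751 .275|head -2;  python3 rodcam.py 2>/dev/null|head -1
```

```text
t 18.15 tip [ 0.5603 -0.1745  0.2698] axis [ 0.0055 -0.0009] shift cm [-0.5709  0.0991 -0.1764] turn [-0.0017 -0.0051  0.0017] F [-0.0675 -0.2797 -8.89  ] [1.2502 1.7975 0.1498] w 0.0174 
q [-0.0481 -0.0428  0.0575  2.3575  1.2541  0.4299 -0.0886] worldx [-0.5933  0.5611  0.5772] worldy [ 0.3939  0.8277 -0.3997] up [-0.702  -0.0098 -0.7121]
side 0 80 tip [ 0.5635 -0.1732  0.2695] lean [ 0.0283 -0.0093] tip-exp [ 0.0009 -0.0038 -0.0001] flange z 0.22796099084930893 exp 0.22756662634081498 resid 0.001016284054298282
```

{"op": "servo_tool", "data": {"plan": [{"dx": -0.3, "dy": 0.1, "dz": 0.05, "wx": -0.001, "wy": -0.005, "wz": 0.001, "hand": -1}, {"dx": -0.2, "dy": 0.03, "dz": -0.08, "wx": 0, "wy": 0, "wz": 0, "hand": -1}]}}

```text
time_s: 18.45
tool_pos: [0.5693, -0.1749, 0.1154]
tool_rot: [0.695, 2.276, -0.298]
wrist_force: [-0.0, 0.1, -8.9]
width: 0.0171
```

```bash
python3 go2.py .5624 -.1751 .275|head -2;  python3 rodcam.py 2>/dev/null|head -1
```

```text
t 18.45 tip [ 0.5626 -0.1751  0.2724] axis [0.0021 0.0005] shift cm [-0.1894  0.0155 -0.1762] turn [-0.0012 -0.0015  0.0012] F [-0.0111  0.0684 -8.9356] [1.2062 1.778  0.0366] w 0.0171 
q [-0.0478 -0.042   0.0581  2.3521  1.2533  0.4309 -0.0863] worldx [-0.5907  0.5615  0.5794] worldy [ 0.3932  0.8274 -0.401 ] up [-0.7046 -0.0091 -0.7096]
side 0 75 tip [ 0.5631 -0.1743  0.2722] lean [ 0.0042 -0.0143] tip-exp [-0.0017 -0.0043 -0.    ] flange z 0.22973944191990794 exp 0.23021434834690233 resid 0.0010203880849888652
```

{"op": "servo_tool", "data": {"plan": [{"dx": -0.22, "dy": 0.04, "dz": -0.07, "wx": -0.001, "wy": -0.002, "wz": 0.001, "hand": -1}, {"dx": -0.22, "dy": 0.04, "dz": -0.07, "wx": 0, "wy": 0, "wz": 0, "hand": -1}]}}

```text
time_s: 18.75
tool_pos: [0.5713, -0.1757, 0.1196]
tool_rot: [0.696, 2.274, -0.298]
wrist_force: [-1.0, 0.5, -8.7]
width: 0.0173
```

```bash
python3 go2.py .5624 -.1751 .277|head -1;  python3 rodcam.py 2>/dev/null|head -1
```

```text
t 18.75 tip [ 0.5642 -0.176   0.2766] axis [-0.0001  0.0004] shift cm [ 0.1157 -0.026  -0.1716] turn [-0.0002  0.0003  0.0002] F [-0.9523  0.4728 -8.74  ] [ 1.198   1.7914 -0.0009] w 0.0173 
side 0 78 tip [ 0.5625 -0.1733  0.2763] lean [-0.0218  0.0051] tip-exp [-0.0039 -0.0024 -0.    ] flange z 0.2312206399560975 exp 0.23438633410335186 resid 0.0009754267549484576
```

{"op": "servo_tool", "data": {"plan": [{"dx": -0.05, "dy": -0.02, "dz": -0.18, "wx": 0, "wy": 0, "wz": 0, "hand": -1}]}}

```text
time_s: 18.95
tool_pos: [0.5708, -0.1756, 0.1218]
tool_rot: [0.696, 2.273, -0.298]
wrist_force: [-1.2, 0.3, -9.2]
width: 0.0172
```

```bash
python3 go2.py .5624 -.1751 .279|head -1;  python3 rodcam.py 2>/dev/null|head -1
python3 - <<'E'
from m import *
s=ctrl.snapshot("side"); cv2.imwrite("pics/s4.png",cv2.resize(s["color"][120:200,250:350,::-1],(750,600),interpolation=2))
s=dict(np.load("side0.npz"))
print(proj(s,[[.5625,-.175,.24],[.5625,-.175,.234]]))
E
```

```text
t 18.95 tip [ 0.5636 -0.1758  0.2788] axis [-0.001   0.0006] shift cm [ 0.0983 -0.0108 -0.1198] turn [ 0.      0.0012 -0.    ] F [-1.1948  0.278  -9.1833] [1.2193 1.8445 0.0131] w 0.0172 
side 0 80 tip [ 0.564  -0.1746  0.2786] lean [ 0.0022 -0.0141] tip-exp [-0.0018 -0.0038 -0.    ] flange z 0.23328136156572626 exp 0.23662738340430176 resid 0.0008968191281485989
[[304.9186 152.987 ]
 [304.8812 155.0197]]
```

View pics/s4.png

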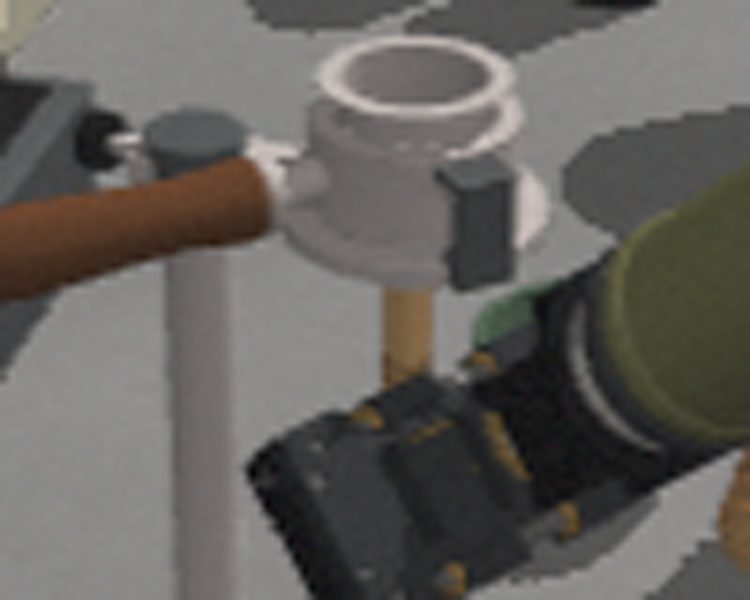

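Basket rim (crop 415,75) stands clearly proud of the head (crop 420,130); the flange is now behind the cradle plate. Continue to the nut.

{"op": "servo_tool", "data": {"plan": [{"dx": -0.05, "dy": -0.02, "dz": -0.16, "wx": 0, "wy": 0.001, "wz": 0, "hand": -1}]}}

```text
time_s: 19.2
tool_pos: [0.5704, -0.1752, 0.1239]
tool_rot: [0.696, 2.273, -0.297]
wrist_force: [0.7, 1.0, -9.3]
width: 0.0169
```

```bash
python3 go2.py .5624 -.1751 .280|head -1
```

```text
t 19.2 tip [ 0.5631 -0.1755  0.2809] axis [-0.001   0.0001] shift cm [ 0.1307 -0.0153 -0.0075] turn [ 0.0003  0.0009 -0.0003] F [ 0.6697  0.9598 -9.2937] [1.2638 1.8381 0.0431] w 0.0169
```

{"op": "servo_tool", "data": {"plan": [{"dx": -0.08, "dy": -0.01, "dz": -0.14, "wx": 0, "wy": 0.001, "wz": 0, "hand": -1}]}}

```text
time_s: 19.3
tool_pos: [0.5694, -0.175, 0.1248]
tool_rot: [0.697, 2.275, -0.297]
wrist_force: [1.6, -0.1, -13.3]
width: 0.0173
```

```bash
python3 go2.py .5624 -.1751 .280|head -1; python3 rodcam.py 2>/dev/null|head -1
```

```text
t 19.3 tip [ 0.5625 -0.1754  0.2818] axis [ 0.0011 -0.0008] shift cm [0.1312 0.0241 0.1285] turn [ 0.     -0.0013 -0.    ] F [  1.5967  -0.1208 -13.3079] [1.503  2.3762 0.0244] w 0.0173 
side 0 81 tip [ 0.5644 -0.1774  0.2812] lean [ 0.0184 -0.0598] tip-exp [-0.0003 -0.007  -0.0004] flange z None exp 0.23963621681963868 resid 0.0009695763332771408
```

{"op": "servo_tool", "data": {"plan": [{"dx": -0.12, "dy": 0, "dz": -0.12, "wx": 0, "wy": 0, "wz": 0, "hand": -1}]}}

```text
time_s: 19.5
tool_pos: [0.5682, -0.1748, 0.1248]
tool_rot: [0.697, 2.278, -0.297]
wrist_force: [2.6, 1.0, -17.6]
width: 0.0171
```

```bash
python3 go2.py .5624 -.1751 .280|head -1; python3 -c "
from m import *
ctrl.snapshot('side'); print(ctrl.observe()['wrist_force']); ctrl.snapshot('side'); print(ctrl.observe()['wrist_force'])"
```

```text
t 19.5 tip [ 0.5617 -0.1753  0.2818] axis [ 0.0037 -0.0015] shift cm [0.0515 0.0669 0.2022] turn [-0.0006 -0.0039  0.0006] F [  2.621    1.0389 -17.5994] [1.9056 2.6961 0.2524] w 0.0171 
[  2.9744  -0.229  -16.3194]
[  3.151   -0.0912 -18.0432]
```

{"op": "servo_tool", "data": {"plan": [{"dx": 0.1, "dy": 0.03, "dz": 0.15, "wx": 0, "wy": -0.002, "wz": 0, "hand": -1}, {"dx": 0.15, "dy": 0.02, "dz": 0.2, "wx": 0, "wy": 0, "wz": 0, "hand": -1}, {"dx": 0.2, "dy": 0, "dz": 0.2, "wx": 0, "wy": 0, "wz": 0, "hand": -1}]}}

```text
time_s: 19.9
tool_pos: [0.5738, -0.1761, 0.1243]
tool_rot: [0.695, 2.264, -0.298]
wrist_force: [-1.8, -0.4, -0.4]
width: 0.0174
```

```bash
python3 go2.py .5624 -.1751 .262|head -2; python3 rodcam.py 2>/dev/null|head -1
```

```text
t 19.9 tip [ 0.5654 -0.1758  0.2812] axis [-0.0089  0.0033] shift cm [ 1.6748 -0.1322  1.0466] turn [ 0.0016  0.0093 -0.0017] F [-1.8113 -0.3669 -0.4037] [ 0.4527  0.7914 -0.2581] w 0.0174 
q [-0.0476 -0.0499  0.058   2.3436  1.2458  0.4355 -0.0766] worldx [-0.5822  0.5629  0.5866] worldy [ 0.3922  0.8265 -0.4039] up [-0.7122 -0.0051 -0.702 ]
side 0 74 tip [ 0.5624 -0.173   0.2809] lean [-0.0341  0.0093] tip-exp [-0.0052 -0.0022 -0.0001] flange z None exp 0.23898937239383142 resid 0.0010573060804369985
```

{"op": "servo_tool", "data": {"plan": [{"dx": 0.35, "dy": -0.1, "dz": 0, "wx": 0.002, "wy": 0.009, "wz": -0.002, "hand": -1}, {"dx": 0.25, "dy": -0.03, "dz": 0.15, "wx": 0, "wy": 0, "wz": 0, "hand": -1}]}}

```text
time_s: 20.2
tool_pos: [0.572, -0.1756, 0.1211]
tool_rot: [0.696, 2.271, -0.297]
wrist_force: [-1.3, -0.4, -1.0]
width: 0.0169
```

```bash
python3 go2.py .5624 -.1751 .262|head -2; python3 rodcam.py 2>/dev/null|head -1
```

```text
t 20.2 tip [ 0.5644 -0.1757  0.278 ] axis [-0.003   0.0009] shift cm [ 1.3119 -0.0682  0.9607] turn [ 0.0006  0.003  -0.0007] F [-1.2896 -0.3723 -0.9565] [ 0.5433  0.8551 -0.1082] w 0.0169 
q [-0.0475 -0.0476  0.0584  2.3456  1.2394  0.434  -0.0709] worldx [-0.5866  0.5626  0.5825] worldy [ 0.3937  0.8267 -0.402 ] up [-0.7077 -0.0065 -0.7065]
side 0 78 tip [ 0.563  -0.173   0.2778] lean [-0.0184  0.006 ] tip-exp [-0.0037 -0.0024 -0.    ] flange z 0.23268808895165474 exp 0.23583638329882262 resid 0.0010058253530313996
```

{"op": "servo_tool", "data": {"plan": [{"dx": 0.3, "dy": -0.05, "dz": 0.1, "wx": 0, "wy": 0.003, "wz": 0, "hand": -1}, {"dx": 0.3, "dy": -0.02, "dz": 0.2, "wx": 0, "wy": 0, "wz": 0, "hand": -1}, {"dx": 0.25, "dy": 0, "dz": 0.25, "wx": 0, "wy": 0, "wz": 0, "hand": -1}, {"dx": 0.25, "dy": 0, "dz": 0.25, "wx": 0, "wy": 0, "wz": 0, "hand": -1}]}}

```text
time_s: 20.7
tool_pos: [0.5695, -0.1741, 0.1061]
tool_rot: [0.695, 2.275, -0.295]
wrist_force: [0.5, -0.1, -1.4]
width: 0.0173
```

```bash
python3 go2.py .5624 -.1751 .245|head -2; python3 rodcam.py 2>/dev/null|head -1
```

```text
t 20.7 tip [ 0.5625 -0.1746  0.2631] axis [ 0.0002 -0.0013] shift cm [ 1.2491 -0.0496  1.3052] turn [ 0.0007 -0.0009 -0.0006] F [ 0.4997 -0.1023 -1.396 ] [ 0.5879  0.8927 -0.0071] w 0.0173 
q [-0.0458 -0.0231  0.056   2.3594  1.3093  0.4205 -0.1497] worldx [-0.5896  0.561   0.581 ] worldy [ 0.3941  0.8278 -0.3993] up [-0.705  -0.0065 -0.7092]
side 6 80 tip [ 0.5629 -0.1719  0.2629] lean [0.0015 0.0041] tip-exp [-0.0019 -0.0024  0.    ] flange z 0.22206643889796307 exp 0.22085551027563038 resid 0.001028220235126195
```

Free and aligned. Continue straight down to tip ≈ 0.227.

{"op": "servo_tool", "data": {"plan": [{"dx": 0.28, "dy": -0.04, "dz": 0.3, "wx": 0, "wy": 0, "wz": 0, "hand": -1}, {"dx": 0.28, "dy": 0, "dz": 0.28, "wx": 0, "wy": 0, "wz": 0, "hand": -1}, {"dx": 0.28, "dy": 0, "dz": 0.28, "wx": 0, "wy": 0, "wz": 0, "hand": -1}, {"dx": 0.28, "dy": 0, "dz": 0.28, "wx": 0, "wy": 0, "wz": 0, "hand": -1}, {"dx": 0.28, "dy": 0, "dz": 0.28, "wx": 0, "wy": 0, "wz": 0, "hand": -1}]}}

```text
time_s: 21.3
tool_pos: [0.5693, -0.1741, 0.0841]
tool_rot: [0.694, 2.276, -0.294]
wrist_force: [-0.1, -0.5, -1.7]
width: 0.0172
```

```bash
python3 go2.py .5624 -.1751 .226|head -2
```

```text
t 21.3 tip [ 0.5624 -0.1747  0.2411] axis [ 0.001  -0.0018] shift cm [ 1.0235 -0.0389  1.1124] turn [ 0.0007 -0.0019 -0.0007] F [-0.1342 -0.4885 -1.6824] [ 0.5469  0.9434 -0.0244] w 0.0172 
q [-0.0444  0.024   0.0565  2.3729  1.4414  0.4044 -0.2937] worldx [-0.5907  0.56    0.581 ] worldy [ 0.3937  0.8285 -0.3982] up [-0.7043 -0.0065 -0.7099]
```

{"op": "servo_tool", "data": {"plan": [{"dx": 0.34, "dy": 0, "dz": 0.36, "wx": 0, "wy": 0, "wz": 0, "hand": -1}, {"dx": 0.34, "dy": 0, "dz": 0.36, "wx": 0, "wy": 0, "wz": 0, "hand": -1}, {"dx": 0.28, "dy": 0, "dz": 0.3, "wx": 0, "wy": 0, "wz": 0, "hand": -1}, {"dx": 0, "dy": 0, "dz": 0, "wx": 0, "wy": 0, "wz": 0, "hand": -1}]}}

```text
time_s: 21.7
tool_pos: [0.5692, -0.1737, 0.0677]
tool_rot: [0.692, 2.279, -0.293]
wrist_force: [-0.1, 0.5, -2.0]
width: 0.0173
```

```bash
python3 go2.py .589 -.085 .227; python3 rodcam.py 2>/dev/null|head -1
```

```text
t 21.7 tip [ 0.5626 -0.1744  0.2247] axis [ 0.0028 -0.0026] shift cm [ 1.7445  8.8773 -2.1368] turn [ 0.0004 -0.0037 -0.0004] F [-0.1147  0.5408 -1.97  ] [0.6045 0.9292 0.0061] w 0.0173 
q [-0.0447  0.0613  0.0577  2.3805  1.5421  0.3971 -0.4032] worldx [-0.5926  0.5586  0.5804] worldy [ 0.3933  0.8294 -0.3967] up [-0.703  -0.0068 -0.7112]
sim q [-0.1679  0.1181 -0.053   2.3123  1.3884  0.558  -0.4212] 0.0 0.0
[0.66, 3.34, -0.81] [0.0, -0.001, -0.0]
[0.66, 3.34, -0.81] [0.0, -0.001, -0.0]
[0.44, 2.21, -0.54] [0.0, -0.001, -0.0]
side 46 78 tip [ 0.5627 -0.1727  0.2245] lean [ 0.0006 -0.0075] tip-exp [-0.0021 -0.0034  0.    ] flange z 0.1837322094950885 exp 0.18248854999323977 resid 0.0009899103744061236
```

{"op": "servo_tool", "data": {"plan": [{"dx": 0.5, "dy": 2, "dz": -0.5, "wx": 0, "wy": 0, "wz": 0, "hand": -1}, {"dx": 0.5, "dy": 2.5, "dz": -0.6, "wx": 0, "wy": 0, "wz": 0, "hand": -1}, {"dx": 0.5, "dy": 2.5, "dz": -0.6, "wx": 0, "wy": 0, "wz": 0, "hand": -1}, {"dx": 0.4, "dy": 2, "dz": -0.5, "wx": 0, "wy": 0, "wz": 0, "hand": -1}, {"dx": 0, "dy": 0.5, "dz": 0, "wx": 0, "wy": 0, "wz": 0, "hand": -1}]}}

```text
time_s: 22.3
tool_pos: [0.6001, -0.0776, 0.0719]
tool_rot: [0.699, 2.274, -0.294]
wrist_force: [0.6, 0.4, -2.0]
width: 0.0171
```

```bash
python3 go2.py .605 .06 .275 .3
```

```text
t 22.3 tip [ 0.5929 -0.0784  0.2288] axis [-0.001  -0.0034] shift cm [ 1.6295 12.1969 -8.1936] turn [-0.2091 -0.0023 -0.2152] F [ 0.6064  0.4274 -2.0351] [0.6316 0.9011 0.0354] w 0.0171 
q [-0.1754  0.1247 -0.0612  2.2982  1.3664  0.5713 -0.4154] worldx [-0.5878  0.563   0.5809] worldy [ 0.397   0.8264 -0.3992] up [-0.7049 -0.004  -0.7093]
sim q [-0.2618  0.0316 -0.1664  2.2733  1.2206  0.5314 -0.1535] 0.0 0.0
[0.39, 2.89, -1.94] [-0.049, -0.001, -0.051]
[0.24, 2.99, -1.8] [-0.049, -0.001, -0.051]
[0.08, 3.09, -1.65] [-0.049, -0.001, -0.051]
[-0.08, 3.17, -1.49] [-0.049, -0.001, -0.051]
[-0.05, 0.73, -0.3] [-0.011, -0.0, -0.012]
```

{"op": "servo_tool", "data": {"plan": [{"dx": 0.3, "dy": 2.9, "dz": -2, "wx": -0.05, "wy": 0, "wz": -0.05, "hand": -1}, {"dx": 0.2, "dy": 3, "dz": -1.8, "wx": -0.05, "wy": 0, "wz": -0.05, "hand": -1}, {"dx": 0.1, "dy": 3.1, "dz": -1.6, "wx": -0.05, "wy": 0, "wz": -0.05, "hand": -1}, {"dx": -0.1, "dy": 3.2, "dz": -1.5, "wx": -0.05, "wy": 0, "wz": -0.05, "hand": -1}, {"dx": 0, "dy": 0.7, "dz": -0.3, "wx": -0.01, "wy": 0, "wz": -0.01, "hand": -1}]}}

```text
time_s: 22.8
tool_pos: [0.6122, 0.0618, 0.1203]
tool_rot: [0.348, 2.34, -0.151]
wrist_force: [0.3, 0.4, -1.3]
width: 0.0172
```

```bash
python3 go2.py .578 .1945 .265 .35
```

```text
t 22.8 tip [0.6057 0.0592 0.2773] axis [ 0.0014 -0.0021] shift cm [ 5.6248 12.2727 -3.9419] turn [-0.2454 -0.004  -0.2496] F [ 0.3428  0.3892 -1.2729] [0.3098 1.0321 0.0213] w 0.0172 
q [-0.2591  0.0273 -0.1652  2.2706  1.207   0.529  -0.1372] worldx [-0.6799  0.2932  0.6721] worldy [ 0.2042  0.956  -0.2104] up [-0.7043 -0.0059 -0.7099]
sim q [-0.3399  0.0217 -0.2472  2.3102  1.3165  0.3911 -0.116 ] 0.0007 0.0017
[1.4, 3.05, -0.98] [-0.061, -0.001, -0.062]
[1.21, 3.19, -0.79] [-0.061, -0.001, -0.062]
[1.0, 3.3, -0.6] [-0.061, -0.001, -0.062]
[0.8, 3.39, -0.39] [-0.061, -0.001, -0.062]
```

{"op": "servo_tool", "data": {"plan": [{"dx": 1.2, "dy": 3, "dz": -1.1, "wx": -0.06, "wy": 0, "wz": -0.06, "hand": -1}, {"dx": 1.1, "dy": 3.2, "dz": -0.9, "wx": -0.06, "wy": 0, "wz": -0.06, "hand": -1}, {"dx": 1, "dy": 3.3, "dz": -0.6, "wx": -0.06, "wy": 0, "wz": -0.06, "hand": -1}, {"dx": 0.7, "dy": 3.2, "dz": -0.5, "wx": -0.06, "wy": 0, "wz": -0.06, "hand": -1}, {"dx": 0, "dy": 0, "dz": 0, "wx": 0, "wy": 0, "wz": 0, "hand": -1}]}}

```text
time_s: 23.3
tool_pos: [0.5843, 0.1913, 0.1129]
tool_rot: [-0.051, 2.361, 0.009]
wrist_force: [-1.2, -0.1, -3.1]
width: 0.0172
```

```bash
python3 go2.py .578 .1947 .265; python3 rodcam.py; python3 rodcam.py
```

```text
t 23.3 tip [0.5792 0.187  0.2699] axis [0.0031 0.0011] shift cm [0.3714 0.7905 0.3149] turn [-0.0007 -0.0031  0.0007] F [-1.1582 -0.1065 -3.0743] [-0.0255  1.1567 -0.0201] w 0.0172 
q [-0.3332  0.0085 -0.2421  2.3085  1.2712  0.3925 -0.0699] worldx [-0.7099 -0.0399  0.7031] worldy [-0.0343  0.9992  0.0221] up [-0.7034 -0.0084 -0.7107]
sim q [-0.3442  0.0255 -0.2512  2.3068  1.3144  0.4049 -0.1274] 0.0 0.0
[0.36, 0.79, 0.31] [-0.001, -0.003, 0.001]
side 78 205 tip [0.5782 0.19   0.2697] lean [0.004  0.0022] tip-exp [ 0.0002 -0.0024  0.    ] flange z 0.22884086488438676 exp 0.22772632574542212 resid 0.0005514893813067851
top 18 26 tip [0.5775 0.1858 0.2697] lean [0.0043 0.0013] tip-exp [-0.0005 -0.0066  0.    ] flange z 0.2252232084479764 exp 0.22772632574542212 resid 0.00035663692672738593
side 76 201 tip [0.5789 0.1864 0.2697] lean [0.0032 0.0008] tip-exp [-0.     -0.0027  0.    ] flange z 0.22858780877424012 exp 0.22767819778105347 resid 0.0005774553841113765
top 17 27 tip [0.5781 0.1843 0.2697] lean [ 0.0041 -0.0027] tip-exp [-0.0008 -0.0048  0.    ] flange z 0.22671740807199292 exp 0.22767819778105347 resid 0.0005011923671424045
```

```bash
python3 go2.py .578 .1947 .265|head -1; python3 go2.py cal .5785 .1854 .2697 .0036 .0002;  python3 go2.py .5782 .1948 .265
```

```text
t 23.5 tip [0.5803 0.1835 0.2701] axis [0.0029 0.0023] shift cm [0.4556 1.1715 0.2468] turn [-0.0016 -0.003   0.0016] F [-0.0001  0.3917 -2.3309] [-0.0257  1.1175 -0.0241] w 0.0174 
t 23.5 tip [0.5785 0.1854 0.2697] axis [0.0036 0.0002] shift cm [0.2821 0.9463 0.3656] turn [-0.     -0.0036  0.0001] F [-0.0001  0.3917 -2.3309] [-0.0257  1.1175 -0.0241] w 0.0174 
q [-0.3314  0.0086 -0.239   2.3081  1.2703  0.3954 -0.07  ] worldx [-0.7101 -0.0322  0.7034] worldy [-0.0297  0.9994  0.0158] up [-0.7035 -0.0096 -0.7106]
sim q [-0.3439  0.0289 -0.2495  2.3028  1.3133  0.4112 -0.1281] 0.0 0.0
[0.28, 0.95, 0.36] [-0.0, -0.004, -0.0]
```

{"op": "servo_tool", "data": {"plan": [{"dx": 0.2, "dy": 0.95, "dz": 0.3, "wx": 0, "wy": -0.004, "wz": 0, "hand": -1}, {"dx": 0, "dy": 0, "dz": 0, "wx": 0, "wy": 0, "wz": 0, "hand": -1}]}}

```text
time_s: 23.7
tool_pos: [0.5868, 0.1937, 0.1094]
tool_rot: [-0.036, 2.356, 0.0]
wrist_force: [0.8, -0.3, -1.4]
width: 0.0174
```

```bash
for i in 1 2 3; do python3 rodcam.py|cut -c1-110;  python3 go2.py .5782 .1948 .255|head -1|cut -c1-140; done
```

```text
side 75 198 tip [0.5801 0.1924 0.2662] lean [ 0.0013 -0.0005] tip-exp [ 0.0002 -0.0028  0.    ] flange z 0.225
top 16 25 tip [0.5792 0.19   0.2662] lean [0.0008 0.0032] tip-exp [-0.0007 -0.0051  0.    ] flange z 0.2227581
t 23.8 tip [0.5794 0.1905 0.2663] axis [-0.0011  0.0015] shift cm [0.8873 0.4664 0.7098] turn [-0.0011  0.0011  0.0011] F [ 0.0467  0.1104 -
side 75 200 tip [0.5804 0.1911 0.2665] lean [ 0.0011 -0.0004] tip-exp [ 0.0003 -0.0028  0.    ] flange z 0.225
top 19 25 tip [0.5792 0.1898 0.2665] lean [0.002  0.0001] tip-exp [-0.0009 -0.0042  0.    ] flange z 0.2233843
t 23.9 tip [0.5793 0.1909 0.2666] axis [-0.0015  0.0009] shift cm [0.9012 0.4153 0.7291] turn [-0.0007  0.0014  0.0007] F [ 0.1201 -1.1056 -
side 77 201 tip [0.5801 0.1917 0.2668] lean [-0.0024  0.0014] tip-exp [ 0.0001 -0.0027  0.    ] flange z 0.225
top 18 27 tip [0.5789 0.19   0.2668] lean [-0.0008  0.0001] tip-exp [-0.0011 -0.0043  0.    ] flange z 0.22348
t 24.0 tip [0.5792 0.1913 0.2667] axis [-0.0016  0.0007] shift cm [0.903  0.376  0.7409] turn [-0.0005  0.0016  0.0005] F [ 0.3483  0.6379 -
```

{"op": "servo_tool", "data": {"plan": [{"dx": 0.4, "dy": 0.4, "dz": 0.25, "wx": 0, "wy": 0.001, "wz": 0, "hand": -1}, {"dx": 0.35, "dy": 0.1, "dz": 0.3, "wx": 0, "wy": 0, "wz": 0, "hand": -1}, {"dx": 0, "dy": 0, "dz": 0, "wx": 0, "wy": 0, "wz": 0, "hand": -1}]}}

```text
time_s: 24.3
tool_pos: [0.5859, 0.1974, 0.1014]
tool_rot: [-0.033, 2.356, 0.0]
wrist_force: [0.4, 0.8, -1.6]
width: 0.0174
```

```bash
for i in 1 2; do python3 rodcam.py|cut -c1-110;  python3 go2.py .5782 .1948 .245|head -1|cut -c1-140; done
```

```text
side 73 197 tip [0.579  0.196  0.2582] lean [-0.0008 -0.0005] tip-exp [ 0.0002 -0.0029  0.    ] flange z 0.217
top 19 26 tip [0.5779 0.1948 0.2582] lean [-0.0014  0.0036] tip-exp [-0.0009 -0.0041  0.    ] flange z 0.21457
t 24.4 tip [0.5783 0.1955 0.2586] axis [-0.0025 -0.    ] shift cm [ 1.0011 -0.0552  0.927 ] turn [-0.      0.0025 -0.    ] F [-0.2653  0.448
side 75 198 tip [0.5794 0.196  0.2588] lean [-0.0015 -0.0015] tip-exp [ 0.0004 -0.0029  0.    ] flange z 0.217
top 18 25 tip [0.5784 0.1947 0.2588] lean [0.002 0.001] tip-exp [-0.0006 -0.0042  0.    ] flange z 0.216111534
t 24.5 tip [0.5784 0.1955 0.2588] axis [-0.0029 -0.0003] shift cm [ 1.0272 -0.0593  0.9344] turn [ 0.0001  0.0029 -0.0002] F [-0.0054 -0.351
```

{"op": "servo_tool", "data": {"plan": [{"dx": 0.3, "dy": -0.06, "dz": 0.22, "wx": 0, "wy": 0.002, "wz": 0, "hand": -1}, {"dx": 0.28, "dy": 0, "dz": 0.28, "wx": 0, "wy": 0, "wz": 0, "hand": -1}, {"dx": 0.28, "dy": 0, "dz": 0.28, "wx": 0, "wy": 0, "wz": 0, "hand": -1}, {"dx": 0, "dy": 0, "dz": 0, "wx": 0, "wy": 0, "wz": 0, "hand": -1}]}}

```text
time_s: 24.9
tool_pos: [0.586, 0.1966, 0.0903]
tool_rot: [-0.032, 2.356, 0.001]
wrist_force: [1.3, 0.5, -2.3]
width: 0.017
```

```bash
for i in 1 ; do python3 rodcam.py|cut -c1-150;  python3 go2.py .5782 .1948 .235|head -1; done
```

```text
side 69 194 tip [0.5793 0.1948 0.2471] lean [ 0.     -0.0047] tip-exp [ 0.0003 -0.0031  0.    ] flange z 0.2058508454803385 exp 0.20512040930773584 re
top 19 25 tip [0.5779 0.1933 0.2471] lean [-0.0032 -0.0016] tip-exp [-0.0011 -0.0046  0.    ] flange z 0.2041845033960925 exp 0.20512040930773584 resi
t 25.0 tip [0.5785 0.1946 0.2475] axis [-0.0022 -0.0011] shift cm [0.9314 0.0167 0.8446] turn [ 0.0007  0.0023 -0.0008] F [ 0.4251  0.3593 -1.278 ] [0.0067 1.1163 0.0222] w 0.0171
```

{"op": "servo_tool", "data": {"plan": [{"dx": 0.25, "dy": 0.02, "dz": 0.2, "wx": 0, "wy": 0.001, "wz": 0, "hand": -1}, {"dx": 0.25, "dy": 0, "dz": 0.25, "wx": 0, "wy": 0, "wz": 0, "hand": -1}, {"dx": 0.25, "dy": 0, "dz": 0.25, "wx": 0, "wy": 0, "wz": 0, "hand": -1}]}}

```text
time_s: 25.3
tool_pos: [0.5865, 0.1973, 0.0809]
tool_rot: [-0.031, 2.355, 0.002]
wrist_force: [0.2, 0.1, -2.2]
width: 0.0167
```

```bash
python3 rodcam.py|cut -c1-150;  python3 go2.py .5782 .1948 .225|head -1
```

```text
side 70 189 tip [0.5794 0.1954 0.2377] lean [-0.0026 -0.0057] tip-exp [ 0.0002 -0.003   0.    ] flange z 0.19651304804470915 exp 0.19571326198392622 r
top 17 22 tip [0.578  0.1938 0.2377] lean [ 0.0053 -0.0051] tip-exp [-0.0012 -0.0046  0.    ] flange z 0.19364217296520925 exp 0.19571326198392622 res
t 25.4 tip [0.5783 0.1948 0.2368] axis [-0.0013 -0.0013] shift cm [ 0.8589 -0.0134  0.8164] turn [ 0.0009  0.0013 -0.0009] F [-0.4047  0.049  -1.5977] [ 0.0066  1.1178 -0.0222] w 0.017
```

Lower end is ~5 mm into the bore with no contact force. Continue down.

{"op": "servo_tool", "data": {"plan": [{"dx": 0.28, "dy": 0, "dz": 0.27, "wx": 0, "wy": 0.001, "wz": 0, "hand": -1}, {"dx": 0.28, "dy": 0, "dz": 0.28, "wx": 0, "wy": 0, "wz": 0, "hand": -1}, {"dx": 0.28, "dy": 0, "dz": 0.28, "wx": 0, "wy": 0, "wz": 0, "hand": -1}, {"dx": 0.2, "dy": 0, "dz": 0.2, "wx": 0, "wy": 0, "wz": 0, "hand": -1}]}}

```text
time_s: 25.8
tool_pos: [0.5862, 0.1972, 0.0648]
tool_rot: [-0.031, 2.357, 0.002]
wrist_force: [-0.2, 0.1, -2.2]
width: 0.0174
```

```bash
python3 go2.py .5782 .1948 .214|head -1;python3 rodcam.py|cut -c1-150
```

```text
t 25.8 tip [0.5785 0.1948 0.2214] axis [-0.0007 -0.0019] shift cm [ 0.5566 -0.0273  0.4929] turn [ 0.0013  0.0007 -0.0013] F [-0.2277  0.1081 -2.2479] [ 0.0354  1.1318 -0.0447] w 0.0174 
side 67 181 tip [0.5793 0.1953 0.2216] lean [-0.0019 -0.0025] tip-exp [ 0.0001 -0.003   0.    ] flange z 0.18063519603719952 exp 0.1795959418704549 re
top 16 23 tip [0.5783 0.1937 0.2216] lean [ 0.007  -0.0034] tip-exp [-0.0009 -0.0046  0.    ] flange z 0.17788219511447045 exp 0.1795959418704549 resi
```

{"op": "servo_tool", "data": {"plan": [{"dx": 0.23, "dy": 0, "dz": 0.21, "wx": 0, "wy": 0, "wz": 0, "hand": -1}, {"dx": 0.18, "dy": 0, "dz": 0.18, "wx": 0, "wy": 0, "wz": 0, "hand": -1}, {"dx": 0, "dy": 0, "dz": 0, "wx": 0, "wy": 0, "wz": 0, "hand": -1}]}}

```text
time_s: 26.2
tool_pos: [0.5859, 0.1972, 0.0586]
tool_rot: [-0.032, 2.357, 0.002]
wrist_force: [0.0, 0.0, -2.1]
width: 0.0173
```

```bash
python3 go2.py .5782 .1948 .213|head -1
```

```text
t 26.2 tip [0.5784 0.1948 0.2152] axis [-0.0003 -0.0017] shift cm [ 0.1712 -0.0286  0.1415] turn [ 0.0012  0.0003 -0.0012] F [ 0.0447  0.0165 -2.1333] [ 0.0108  1.1084 -0.0019] w 0.0173
```

{"op": "servo_tool", "data": {"plan": [{"dx": 0.12, "dy": 0, "dz": 0.11, "wx": 0, "wy": 0, "wz": 0, "hand": -1}, {"dx": 0.08, "dy": 0, "dz": 0.08, "wx": 0, "wy": 0, "wz": 0, "hand": -1}]}}

```text
time_s: 26.4
tool_pos: [0.5866, 0.1973, 0.0567]
tool_rot: [-0.032, 2.355, 0.002]
wrist_force: [-2.5, -0.6, 4.0]
width: 0.017
```

```bash
python3 go2.py .5782 .1948 .213|head -1;python3 rodcam.py|cut -c1-150
```

```text
t 26.4 tip [0.5787 0.195  0.2133] axis [-0.0022 -0.0018] shift cm [ 0.0837 -0.045  -0.0394] turn [ 0.0012  0.0023 -0.0013] F [-2.4614 -0.5588  4.0329] [-0.141   0.6888 -0.1119] w 0.017 
side 66 185 tip [0.5813 0.1957 0.2135] lean [ 0.0083 -0.0018] tip-exp [ 0.0018 -0.0027  0.    ] flange z 0.17244805147627407 exp 0.1714769205701605 re
top 12 24 tip [0.5804 0.1944 0.2135] lean [0.0131 0.005 ] tip-exp [ 0.001  -0.0041 -0.    ] flange z 0.17061705065693689 exp 0.1714769205701605 resid
```

{"op": "servo_tool", "data": {"plan": [{"dx": 0, "dy": 0, "dz": 0, "wx": 0, "wy": 0, "wz": 0, "hand": 0.2}, {"dx": 0, "dy": 0, "dz": 0, "wx": 0, "wy": 0, "wz": 0, "hand": 0.2}, {"dx": 0, "dy": 0, "dz": 0, "wx": 0, "wy": 0, "wz": 0, "hand": 0.2}, {"dx": 0, "dy": 0, "dz": 0, "wx": 0, "wy": 0, "wz": 0, "hand": 0.2}, {"dx": 0, "dy": 0, "dz": 0, "wx": 0, "wy": 0, "wz": 0, "hand": 0.2}, {"dx": 0, "dy": 0, "dz": 0, "wx": 0, "wy": 0, "wz": 0, "hand": 0.2}]}}

```text
time_s: 27.1
tool_pos: [0.5873, 0.1978, 0.0577]
tool_rot: [-0.031, 2.354, 0.004]
wrist_force: [-0.9, -0.7, 0.6]
width: 0.0506
```

```bash
python3 go2.py .5782 .1948 .213|head -1;python3 rodcam.py|cut -c1-150
```

```text
t 27.1 tip [0.5792 0.1953 0.2143] axis [-0.0036 -0.0028] shift cm [ 0.204  -0.0898 -0.0182] turn [ 0.0019  0.0036 -0.0019] F [-0.9428 -0.7246  0.6411] [ 0.0348  0.8676 -0.0397] w 0.0506 
side 69 177 tip [0.5773 0.1959 0.2145] lean [-0.0118  0.0005] tip-exp [-0.0026 -0.0028 -0.    ] flange z 0.172476108280616 exp 0.17246845269274094 res
top 17 24 tip [0.5771 0.1951 0.2145] lean [-0.0062  0.0082] tip-exp [-0.0028 -0.0037 -0.    ] flange z 0.17044084349570232 exp 0.17246845269274094 res
```

Released and standing. Back out along the tool axis (straight), staying clear.

{"op": "servo_tool", "data": {"plan": [{"dx": 0, "dy": -0.1, "dz": -1, "wx": 0, "wy": 0, "wz": 0, "hand": 0.2}, {"dx": -0.1, "dy": 0, "dz": -1.5, "wx": 0, "wy": 0, "wz": 0, "hand": 0.2}, {"dx": -0.1, "dy": 0, "dz": -2, "wx": 0, "wy": 0, "wz": 0, "hand": 0.2}, {"dx": 0, "dy": 0, "dz": -2, "wx": 0, "wy": 0, "wz": 0, "hand": 0.2}, {"dx": 0, "dy": 0, "dz": -2, "wx": 0, "wy": 0, "wz": 0, "hand": 0.2}, {"dx": 0, "dy": 0, "dz": 0, "wx": 0, "wy": 0, "wz": 0, "hand": 0.2}]}}

```text
time_s: 27.8
tool_pos: [0.5262, 0.1952, 0.1199]
tool_rot: [-0.031, 2.356, 0.002]
wrist_force: [0.6, -0.7, -0.0]
width: 0.0521
```

Run:
```python
from ray import *
ob=ctrl.observe(); print(ob["time_s"],ob["tool_pos"],ob["wrist_force"],ob["qvel"].round(3))
for c,br in(("side",(235,275,245,318)),("top",(195,222,200,226))):
    s=ctrl.snapshot(c)
    P=lambda o,d,p:np.minimum.reduce([rod(o,d,p),(0-o[2])/d[:,2],plate(o,d,p[0],p[1],p[3],-.032,.032,-.032,.032,.036)])
    print(c,"rod",fit(s,br,P,[.578,.1948,0,.0],[.004,.004,.003,.2]))
    A=pts(s)
    w=A[(np.hypot(A[:,0]-.578,A[:,1]-.195)<.02)]
    print("flange z",np.median(w[np.abs(w[:,2]-.171)<.006][:,2]), "hi/low axis",[circ(w[(w[:,2]>a)&(w[:,2]<b)],.01,r)[0][:2] for a,b,r in((.05,.14,.009),(.18,.21,.005))])
    q=A[(np.hypot(A[:,0]-.5625,A[:,1]+.175)<.04)&(A[:,2]>.297)&(A[:,2]<.33)]
    n=np.linalg.svd(q-q.mean(0))[2][2]; print("rim",len(q),np.percentile(q[:,2],[10,50,90]),circ(q,.031)[0],"normal",n)
    cv2.imwrite(f"pics/{c}_end.png",s["color"][:,:,::-1])
    for n in["tamper","pitcher","bowl","tin","whisk"]:
        for o in ctrl.outline_of(c,n)[:1]: print(n,np.round(o["rect"]),end=" ")
    print()
a=cv2.imread("pics/side_end.png")[100:400,170:400]; cv2.imwrite("pics/endc.png",cv2.resize(a,(460,600),interpolation=2))
```

```text
27.8 [0.5262 0.1952 0.1199] [ 0.6118 -0.6881 -0.0352] [ 0.003  0.031  0.015 -0.004  0.041 -0.005 -0.039]
side rod (array([ 0.5791,  0.196 ,  0.0014, -0.0021]), np.float64(0.0025768885330150824))
flange z 0.1724838299630953 hi/low axis [array([0.5792, 0.196 ]), array([0.5792, 0.1961])]
rim 248 [0.2986 0.3064 0.3094] [ 0.5625 -0.1731  0.0271] normal [-0.0041  0.0101 -0.9999]
tamper [243. 246.  20.  34.] pitcher [238. 390.  49.  53.] bowl [333. 170.  33.  27.] tin [297. 399.  43.  42.] whisk [352. 181.  18.  35.] 
top rod (array([ 0.5779,  0.1943, -0.0003, -0.0316]), np.float64(0.002331966807723828))
flange z 0.17074363176218132 hi/low axis [array([0.5779, 0.1943]), array([0.5777, 0.1945])]
rim 224 [0.3033 0.3064 0.3089] [ 0.5616 -0.1755  0.0292] normal [ 0.0119 -0.0341  0.9993]
tamper [274. 185.  17.  17.] pitcher [147. 222.  34.  25.] bowl [406. 242.  36.  39.] tin [148. 256.  30.  25.] whisk [389. 272.  19.  20.]
```

View pics/endc.png

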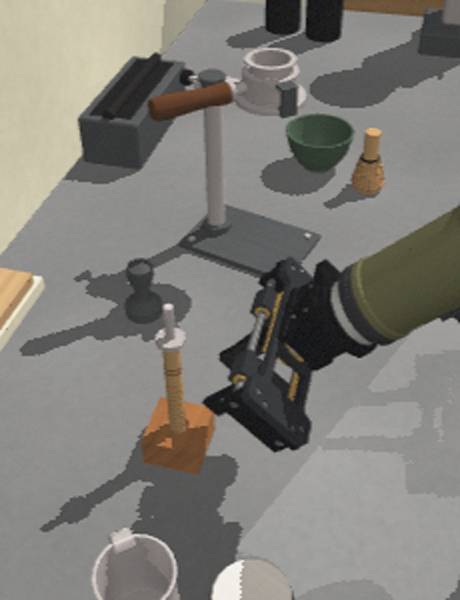

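The picture shows the rod upright in its block (crop 173,370), the raised basket (crop 270,65), the hand clear of everything and the bystanders in place. Handing in.

```bash
python3 -c "
from bench import ctrl
print(ctrl.job_done())"
```

```text
the job is handed in; nothing more can be done
None
```

The job is done and handed in at about 28 s of the 72 s allowed; no verdict was reported.

**What I did:** I gripped the rod with the hand tilted 45°, entered the spout hole from below and raised the basket at about 7 N. I then pressed the flange on the lock nut, drew the rod out, stood it back in its block, released it and backed off.

**Push on the nut:** The wrist force read about 17.5 N. With the weight and basket drag taken off, that leaves about 8 N on the nut. This is inferred, because rod-to-nut contact force is not measured directly. It lies between the 5 N needed and the 20 N limit.

**Last checks:**

| Item | Measured |
|---|---|
| Basket | rim about 13 mm above its seat, level within about 2°, within about 2 mm of the axis |
| Rod | flange top 0.171–0.172 m (0.171 m when seated), vertical, within 1 mm of its starting position |
| Bystanders | pitcher, bowl, tin and whisk outlines within a few pixels of the start in both cameras |
| Hand | touching nothing |

**What went wrong or disagreed:**
- The first move was refused because its rows lacked some keys.
- The first carry towards the stand ran the arm into several joint limits. I backed out with the rod still held and came in again with the hand turned about 0.65 rad.
- The two cameras differed by 1–2 mm throughout. I cancelled this by measuring the rod relative to the hole and the bore in the same camera.
- The top-camera network mistook the bowl for the tamper in the first picture, so the tamper was compared only in the side view, where its outline was in the same place.

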